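# Pack hexagonal specimen blocks in a tray and fit the retaining plate

### The job

On the tray's apron lie two loose hexagonal specimen blocks: slide them along the tray floor, without lifting or tipping them, into the honeycomb nest, first one into the empty left seat beside the back block, then the other into the front seat, so that all four blocks are packed snugly with their flat faces touching. Then take the blue retaining plate out of its stand and lower it upright, without dropping it, into the slot across the tray's mouth until it stands on the tray floor. Leave the white spare plate, tube, jar and dish alone.

Things in the scene. Friction and masses are not known exactly. Their poses are not given: they have to be found in the camera images.
- tray: Fixed tray: slate-grey floor, top 6 mm above the bench, 180 mm wide, x -190 (open apron) to +35 mm. Origin on the bench under the back seat; x points into the nest, y left, z up. Aluminium walls, top 24 mm above the bench, follow the outer flats of packed blocks (0.6 mm play), then flare to a mouth 132 mm wide at x -64; nothing crosses apron or mouth. A packed block has a pair of flats square to x.
- seat_left (a point): Left seat's centre on the tray floor (tray x -20, y 34.6 mm), axes as the tray's; empty at the start. A block pushed towards +x centres itself there between the back block's slanted flat and the walls.
- seat_front (a point): Front seat's centre on the tray floor (tray x -40, y 0 mm), axes as the tray's; empty at the start. Once the left seat is filled it is a half-hexagon pocket between left, back and right blocks, which centres a block pushed towards +x. If filled first, it bars the left seat.
- seat_back (a point): Centre of the back seat, on the tray floor (0, 0), axes as the tray's; filled at the start.
- seat_right (a point): Centre of the right seat, on the tray floor (-20, -34.6 mm), axes as the tray's; filled at the start.
- slot (a point): Middle of the plate's slot on the tray floor (tray x -70, y 0 mm), axes as the tray's; white line on the floor. At each end a channel, 11 mm wide along x, from y = +-66 to +-75.5 mm, 24 mm deep, with flared lead-in lips up to 39 mm above the bench. The packed front block's near flat is at tray x -60, its top 31 mm above the bench.
- block_a_c (a point): Orange hexagonal block, 40 mm across flats (46 across corners), 25 mm tall, about 90 g, dark round window, 29 mm across, on top. Point: its centre, 12.5 mm above its underside; z up, x normal to one pair of flats. Loose on the apron before the left or middle part of the nest, turned up to 17 degrees (plus any 60) from the packed yaw. Either loose block may take either seat.
- block_b_c (a point): Orange hexagonal block, 40 mm across flats (46 across corners), 25 mm tall, about 90 g, dark round window, 29 mm across, on top. Point: its centre, 12.5 mm above its underside; z up, x normal to one pair of flats. Loose on the apron, the other of the two; as block_a.
- block_back_c (a point): Orange hexagonal block, 40 mm across flats (46 across corners), 25 mm tall, about 90 g, dark round window, 29 mm across, on top. Point: its centre, 12.5 mm above its underside; z up, x normal to one pair of flats. Already packed in the back seat.
- block_right_c (a point): Orange hexagonal block, 40 mm across flats (46 across corners), 25 mm tall, about 90 g, dark round window, 29 mm across, on top. Point: its centre, 12.5 mm above its underside; z up, x normal to one pair of flats. Already packed in the right seat.
- plate_c (a point): Blue plastic plate, 8 mm thick (x), 144 mm long (y), 60 mm tall (z up), about 80 g, standing on its long edge in one of the stand's two slots. Point: its centre, 30 mm above its lower edge. In the stand its top is 68 mm above the bench and its upper 42 mm is free to pinch from above at mid-length; seated in the tray its top is at 66 mm.
- spare_c (a point): White spare plate, same size, in the stand's other slot. Leave it alone.
- stand: Fixed grey stand, base 120 x 160 x 8 mm, origin on the bench under its centre, y along the plates. Two slots 10 mm wide at x = -30 and +30 mm between ridges up to 26 mm above the bench; no ridges in the middle 70 mm of the length.
- tube: Bystander: white capped sample tube, 32 mm diameter, 105 mm tall, blue cap, standing; origin centre of its underside.
- dish: Bystander: closed culture dish, 90 mm diameter, 16 mm tall, origin centre of its underside.
- jar: Bystander: amber jar with white cap, 56 mm diameter, 75 mm tall, origin centre of its underside.
Not all that is in view belongs to the job. Of the things that look like the part that bears plate_c, the smallest one is meant.

How it is judged:
By the outcome, as a careful person would: the job done as asked, in the order asked, and still so for the second after the job is handed in, with the robot touching nothing.
It also fails if it takes over 72 s, if anything falls off the work surface, if the arm or the gripper's body presses on something with over 40 N, if the wrist force passes 120 N, or if a joint passes its speed limit or range.

### The arm

A 7-joint arm with a two-finger parallel gripper is mounted at the origin on the work surface. World frame = base frame: x ahead of the robot, y to its left, z up, the work surface at z = 0. Lengths are in mm, angles in rad, forces in N, time in s.
With the tool pointing down it reaches from about 425 to 950 mm from the base axis. Payload 4.7 kg.
Tool frame: the origin (TCP) lies midway between the tips of the shut fingers; the grasp point (between the pads) lies 19 mm behind it (tcp_to_grasp is the distance from the TCP to the grasp point, in mm); x points along the fingers, y is the direction in which the jaws open and shut, and the axes are right-handed (so a half turn about x gives the same grasp; the last joint's range is limited). The gripper opens to 85 mm and grips with 20 to 120 N. Pads are 22 mm wide; open, the fingers measure 114 mm over their backs; the gripper's body (76 mm by 85 mm) begins 54 mm behind the grasp point. The pads swing forward as they close: fully open they stand 13 mm farther back than shut.
Start: joints at [-1.32, 0.469, -0.049, 1.532, 0.024, 1.141, -0.082], TCP at [186.369, 648.78, 231.335] pointing down, gripper open.
Joint ranges: [-2.59, 2.59], [-0.33, 1.99], [-1.39, 1.29], [0.1, 2.45], [-1.04, 4.18], [0.21, 1.99], [-2.66, 2.66]. Speed limits (rad/s): [2.57, 2.57, 3.14, 3.14, 3.14, 3.14, 3.14].

### API

Orientations are given as a unit quaternion [w, x, y, z].
In Python, from cell import * gives the robot as it stands.
- The arm moves only by the tool send_rows, never from a script. Its argument "deltas" is text: rows parted by semicolons, each of 7 numbers parted by spaces: the opening, from 0 (shut) to 1 (fully open), then the shift along the world's x, y, z in m, then the turn, a rotation vector about the world's x, y, z in rad. A call has 1 to 5 rows; each row shifts and turns the commanded pose from where the row before left it; what a row does not reach is not made up. A row lasts 1/12 s, in which the tool goes at most 41.7 mm and 7.16 degrees, less where a joint would pass 70% of its speed; a pose out of reach is approached as far as the arm can. A call with a gripper value outside its range is refused whole. The fingers move at their own pace and stop on an object; "force" is the grip in N (left out, the last holds). Time passes only in rows, so rows that do not move let the fingers close. It gives the time, the measured TCP pose, the force and the opening at its end, in the units of the state.
- sense(): the state, without advancing time (a new reading comes with each control period).
- read_camera(name): name is "scene" or "side" or "wrist"; returns a dict with "frame" (480x640x3 uint8, red, green, blue), "camera_matrix" (3x3 intrinsics, pixels), "k1" (the pictures are not rectified: a ray, as slopes to the right and down, at radius r is drawn at 1 + k1 r^2 times it, then the intrinsics apply), "extrinsics" (4x4, takes a point from world to camera coordinates). Camera axes: x right, y up, looking along -z (the intrinsics and any distortion apply to the point x, -y, -z); pixel columns grow to the right and rows downward; lengths in mm; the calibration is good to about 2 mm. A picture is of the moment at which its call begins. There is no depth.
- close_job(): hands the job in, once; it reports no verdict.
The state is a dict: "t": time; "joints": joint angles; "qd": joint speeds; "tau": joint torques, N m; "tool_pos": TCP position; "orientation": TCP orientation; "contact_force": force on the tool from outside, world axes, zero at the start; "torque": the same for the moment, N m; "opening": opening from 0.0 (shut) to 1.0 (fully open).
Only numpy, scipy, OpenCV 4.12 (cv2) and the standard library are available. Lean on these libraries where they do the work, as an engineer would, in place of code of your own. Each camera call takes 0.05 s, during which the arm holds its last target.

## Working session

There is one attempt and no reset: what is moved stays moved. The work goes in short steps, Python scripts to look and compute and a tool call to move; the robot and the scene stay as the last step left them, time stands still between calls to the robot, and variables do not carry over. Pictures are saved under pics/ and viewed, and the job is handed in when it is done.

Besides the shell and the picture viewer there is one more tool, called after "Request:" as name(argument=value, ...), one argument or row to a line, values as JSON. send_rows: Moves the arm, as the interface text tells. Its arguments: {"type":"object","properties":{"deltas":{"type":"string"},"force":{"type":"number"}},"required":["deltas"]}

```bash
ls; mkdir -p pics
python3 - <<'E'
from cell import *
import cv2
print(sense())
for n in ("scene","side","wrist"):
    c=read_camera(n); cv2.imwrite(f"pics/{n}0.png",c["frame"][:,:,::-1]); print(n,c["camera_matrix"],c["k1"],c["extrinsics"])
E
```

```text
pics
{'t': 0.0, 'joints': array([-1.31992341,  0.46943942, -0.0485739 ,  1.53370365,  0.0241025 ,
        1.14100986, -0.08228538]), 'qd': array([-0.000856  ,  0.00135353, -0.0014092 ,  0.00132535,  0.00091362,
       -0.00196269,  0.00124718]), 'tau': array([ 1.46400293e-04, -5.10321343e+01, -4.64918115e-02, -2.37714458e+01,
        1.06836279e-02,  7.78656191e-03,  3.47954465e-07]), 'tool_pos': array([186.23225319, 648.18399052, 230.25860722]), 'orientation': array([ 0.70013338,  0.0978874 ,  0.70026806, -0.09927715]), 'contact_force': array([ 0.51941054,  0.1876426 , -0.06779092]), 'torque': array([-0.01718225, -0.03243785,  0.04125471]), 'opening': 0.9992445126336126}
scene [[535.51934253   0.         317.5814062 ]
 [  0.         535.51934253 250.01194024]
 [  0.           0.           1.        ]] 0.03838000622563645 [[-5.10463156e-01  8.59888267e-01 -4.41983042e-03  3.24869436e+02]
 [-6.12745875e-01 -3.60134058e-01  7.03452879e-01  2.51555485e+02]
 [ 6.03299146e-01  3.61795010e-01  7.10728156e-01 -1.51728365e+03]
 [ 0.00000000e+00  0.00000000e+00  0.00000000e+00  1.00000000e+00]]
side [[433.21301489   0.         318.95792516]
 [  0.         433.21301489 238.27140454]
 [  0.           0.           1.        ]] -0.059619159224242414 [[ 7.03151919e-01 -7.10931703e-01  1.23891859e-02 -4.53886492e+02]
 [ 5.54960049e-01  5.59613372e-01  6.15509722e-01 -2.85666550e+02]
 [-4.44518529e-01 -4.25921339e-01  7.88031909e-01 -7.96685493e+02]
 [ 0.00000000e+00  0.00000000e+00  0.00000000e+00  1.00000000e+00]]
wrist [[350.26586959   0.         314.42908113]
 [  0.         350.26586959 246.38054456]
 [  0.           0.           1.        ]] -0.029327886268684773 [[ 2.76743294e-01  9.60941881e-01 -1.96226322e-03 -6.74137910e+02]
 [-9.17561268e-01  2.63642304e-01 -2.97613936e-01  3.80021225e+01]
 [-2.85472360e-01  8.41631579e-02  9.54684290e-01 -3.81169927e+02]
 [ 0.00000000e+00  0.00000000e+00  0.00000000e+00  1.00000000e+00]]
```

View pics/scene0.png

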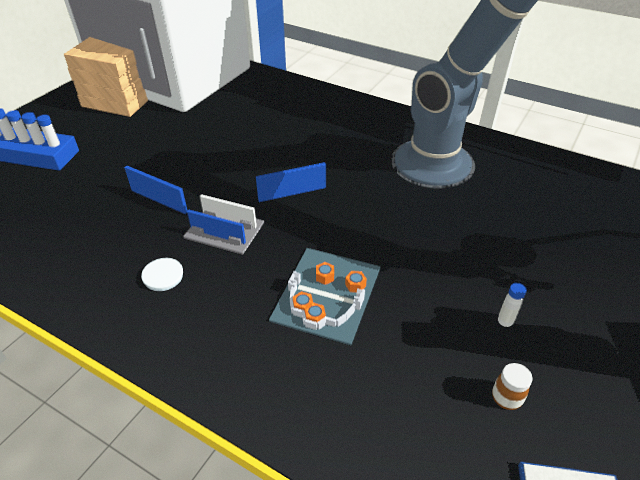

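View pics/side0.png

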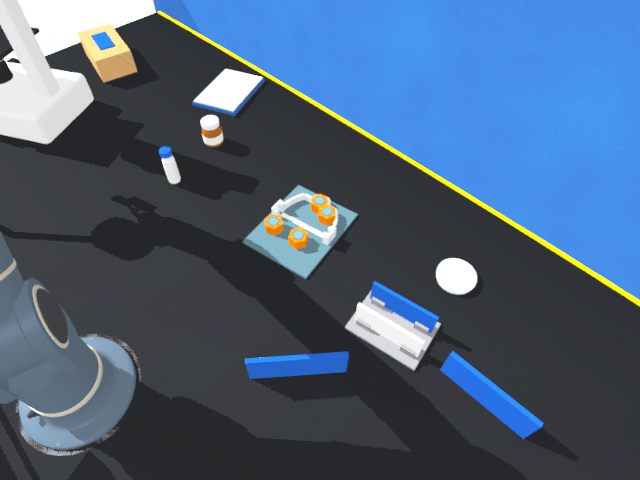

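View pics/wrist0.png

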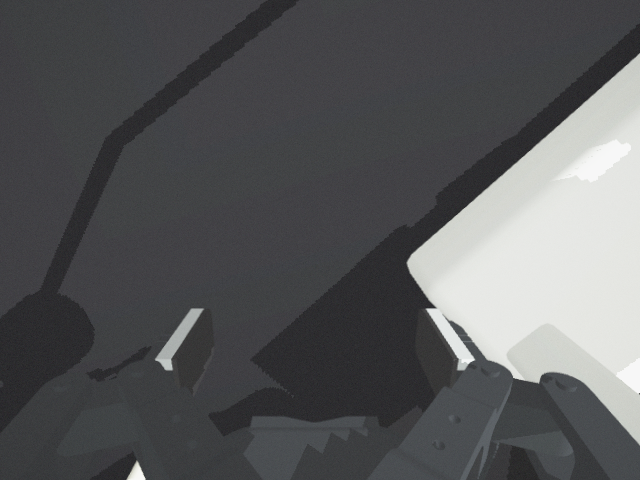

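The blue plate in the stand is at scene px (218,226) and side px (404,305). The other candidates are loose blue plates at scene (155,188) and (291,182), both larger. The tray is at scene (325,295), with loose blocks at (325,271) and (356,280).

```bash
cat > h.py <<'E'
import numpy as np, cv2
from cell import *
def cam(n):
    c=read_camera(n); c["bgr"]=np.ascontiguousarray(c["frame"][:,:,::-1]); return c
def rays(c,px):
    px=np.atleast_2d(np.asarray(px,float)); K=c["camera_matrix"]
    d=np.c_[(px[:,0]-K[0,2])/K[0,0],(px[:,1]-K[1,2])/K[1,1]]
    u=d.copy()
    for _ in range(20):
        u=d/(1+c["k1"]*(u**2).sum(1))[:,None]
    v=np.c_[u[:,0],-u[:,1],-np.ones(len(u))]
    E=c["extrinsics"]; R=E[:3,:3]; o=-R.T@E[:3,3]
    return o,v@R
def plane(c,px,z):
    o,v=rays(c,px); s=(z-o[2])/v[:,2]; return o+v*s[:,None]
def proj(c,P):
    P=np.atleast_2d(P); E=c["extrinsics"]; q=P@E[:3,:3].T+E[:3,3]
    u=np.c_[q[:,0],-q[:,1]]/(-q[:,2])[:,None]; u=u*(1+c["k1"]*(u**2).sum(1))[:,None]
    K=c["camera_matrix"]; return u*[K[0,0],K[1,1]]+[K[0,2],K[1,2]]
def two(c1,p1,c2,p2):
    o1,v1=rays(c1,p1);o2,v2=rays(c2,p2);v1=v1[0];v2=v2[0]
    A=np.c_[v1,-v2]; s=np.linalg.lstsq(A,o2-o1,rcond=None)[0]
    a=o1+s[0]*v1;b=o2+s[1]*v2; return (a+b)/2,np.linalg.norm(a-b)
E
python3 - <<'E'
from h import *
S=cam("scene");D=cam("side")
for nm,a,b in [("tube",(517,288),(166,152)),("jar",(516,371),(210,122)),("dish",(162,271),(456,273)),("loose1",(325,268),(274,221)),("loose2",(356,278),(298,236))]:
    print(nm,two(S,a,D,b))
print("stand",plane(S,[(184,240),(244,252),(264,220)],8)); print(plane(D,[(346,327),(418,367),(440,324)],8))
print("platesS",two(S,(218,226),D,(404,305)), two(S,(155,188),D,(490,395)),two(S,(291,182),D,(297,365)))
for c,n,(x,y,w,h),f in [(S,"s",(170,180,230,180),3),(D,"d",(235,180,220,200),3)]:
    cv2.imwrite(f"pics/crop_{n}.png",cv2.resize(c["bgr"][y:y+h,x:x+w],None,fx=f,fy=f,interpolation=cv2.INTER_CUBIC))
E
```

```text
tube (array([447.20951663, 340.36425733,  99.59384818]), np.float64(2.926780360567577))
jar (array([613.72937236, 392.69084233,  73.2796012 ]), np.float64(3.376526400899502))
dish (array([ 716.48452634, -356.0449653 ,   17.36532235]), np.float64(1.588982192868561))
loose1 (array([529.36086428, -11.21627328,  52.70471775]), np.float64(59.172954967774004))
loose2 (array([ 5.30092964e+02, -3.04540884e-01,  7.20453080e+00]), np.float64(64.00990716161985))
stand [[ 608.76585572 -388.1837527     8.        ]
 [ 568.74091034 -240.61286881    8.        ]
 [ 452.95075731 -263.9996799     8.        ]]
[[ 452.01875652 -268.44093063    8.        ]
 [ 487.41308395 -424.24390576    8.        ]
 [ 593.21876159 -401.1650704     8.        ]]
platesS (array([ 555.51765055, -325.90621921,   40.52048212]), np.float64(6.022506568735974)) (array([ 521.5531701 , -551.93715744,   39.61084912]), np.float64(1.2097344155786716)) (array([ 320.02626041, -266.31113051,   36.72785622]), np.float64(3.0633877001573024))
```

View pics/crop_s.png

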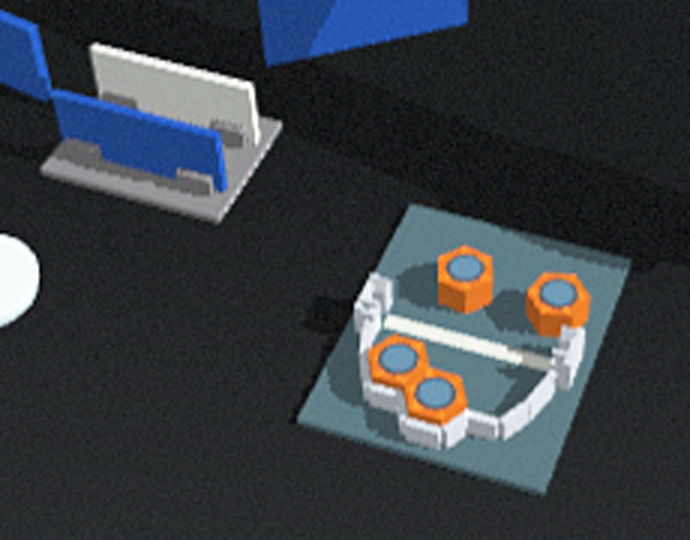

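View pics/crop_d.png

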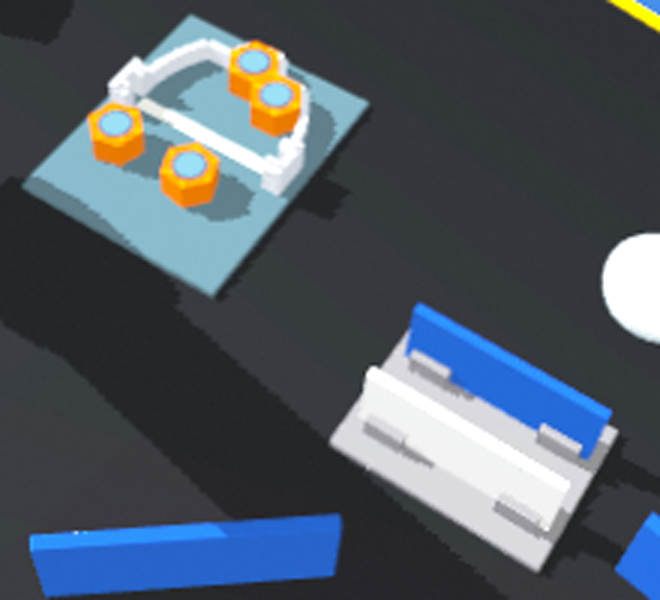

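```bash
cat >> h.py <<'E'
from scipy.spatial.transform import Rotation as Ro
def Rt(): q=sense()["orientation"]; return Ro.from_quat([q[1],q[2],q[3],q[0]]).as_matrix()
def windows(c,box,z=31):
    hsv=cv2.cvtColor(c["bgr"],cv2.COLOR_BGR2HSV)
    m=cv2.inRange(hsv,(5,120,70),(22,255,255)); x,y,w,h=box
    k=np.zeros_like(m); k[y:y+h,x:x+w]=m[y:y+h,x:x+w]
    cs,hi=cv2.findContours(k,cv2.RETR_CCOMP,cv2.CHAIN_APPROX_NONE)
    out=[]
    for q,hh in zip(cs,hi[0]):
        if hh[3]>=0 and len(q)>=12:
            P=plane(c,q[:,0,:],z)
            (e,n,a)=cv2.fitEllipse(P[:,:2].astype(np.float32)); 
            out.append((np.array(e),np.array(n)))
    return out,k
E
python3 - <<'E'
from h import *
S=cam("scene");D=cam("side")
print(Rt())
for c,b in ((S,(270,250,120,90)),(D,(240,180,120,100))):
    o,_=windows(c,b)
    for e,n in o: print(e.round(1),n.round(1))
cs=np.array([(412,205),(630,260),(546,493),(297,420)])/3+[170,180]
cd=np.array([(23,186),(192,14),(369,103),(213,297)])/3+[235,180]
for c,p,n in((S,cs,"S"),(D,cd,"D")):
    hsv=cv2.cvtColor(c["bgr"],cv2.COLOR_BGR2HSV)
    P=plane(c,p,6); print(n,P.round(1)[:,:2].tolist(), np.linalg.norm(P-np.roll(P,-1,0),axis=1).round(1))
    for q in p.astype(int)[:1]: print(hsv[q[1]+4:q[1]+8,q[0]:q[0]+2].tolist())
E
```

```text
[[-1.10732415e-04  2.76148271e-01  9.61115040e-01]
 [-4.37740391e-04  9.61114940e-01 -2.76148293e-01]
 [-9.99999898e-01 -4.51297441e-04  1.44546741e-05]]
[6.492e+02 6.000e-01] [30.2 30.9]
[636.3 -37.2] [30.3 31. ]
[524.9  30.6] [30.  31.6]
[537.7 -40.2] [29.4 30.9]
[522.6  30.8] [28.  34.1]
[631.5 -15.9] [10.1 17.1]
[635.7 -34.2] [28.6 44.8]
[648.3   2.2] [29.  35.1]
S [[481.5, -120.1], [447.9, 53.8], [667.8, 98.8], [702.0, -78.9]] [177.1 224.5 181.  224.3]
[[[96, 73, 136], [96, 74, 135]], [[98, 71, 136], [97, 73, 136]], [[97, 72, 135], [95, 68, 135]], [[98, 75, 136], [96, 72, 139]]]
D [[442.3, 49.7], [665.7, 93.3], [698.2, -83.1], [475.9, -127.7]] [227.7 179.3 226.7 180.5]
[[[108, 31, 41], [108, 31, 41]], [[102, 31, 41], [105, 37, 41]], [[96, 32, 40], [102, 30, 42]], [[102, 32, 40], [108, 31, 41]]]
```

Run:
```python
from h import *
c=cam("wrist"); E=c["extrinsics"]; R=Rt(); p=sense()["tool_pos"]
C=-E[:3,:3].T@E[:3,3]; f=-E[2,:3]
print("cam in tool",R.T@(C-p),"fwd in tool",R.T@f, "cam right in tool",R.T@E[0,:3])
import math
a=math.radians(11.2); y=np.array([math.cos(a),math.sin(a),0]);x=np.array([0,0,-1]);z=np.cross(x,y)
Rn=np.c_[x,y,z]; 
print(Ro.from_matrix(Rn@R.T).as_rotvec(), z)
print(Rn@(R.T@(C-p)), Rn@(R.T@f))
```

```text
cam in tool [-143.44566001    0.16953382  -76.72299261] fwd in tool [ 9.54710594e-01 -5.88461594e-04  2.97535437e-01] cam right in tool [4.04190828e-04 9.99999687e-01 6.80847118e-04]
[ 1.33111242e-04 -1.33718441e-04 -1.09558126e+00] [ 0.19423435 -0.98095516  0.        ]
[-14.73593561  75.29474443 143.44566001] [ 0.05721435 -0.29198322 -0.95471059]
```

Request:
send_rows(
  deltas="0.65 0.0191 -0.0327 0 0 0 -0.0548;0.65 0.0191 -0.0327 0 0 0 -0.0548;0.65 0.0191 -0.0327 0 0 0 -0.0548;0.65 0.0191 -0.0327 0 0 0 -0.0548;0.65 0.0191 -0.0327 0 0 0 -0.0548",
  force=30,
)

```text
t: 0.82
tool_pos: [282.6, 483.7, 231.5]
orientation: [0.68, 0.194, 0.68, -0.194]
contact_force: [0.9, 0.2, -0.9]
opening: 0.652
```

Request:
send_rows(
  deltas="0.65 0.0191 -0.0327 0 0 0 -0.0548;0.65 0.0191 -0.0327 0 0 0 -0.0548;0.65 0.0191 -0.0327 0 0 0 -0.0548;0.65 0.0191 -0.0327 0 0 0 -0.0548;0.65 0.0191 -0.0327 0 0 0 -0.0548",
)

```text
t: 1.23
tool_pos: [378.0, 320.1, 231.7]
orientation: [0.647, 0.286, 0.647, -0.285]
contact_force: [1.4, -0.2, 0.4]
opening: 0.648
```

Request:
send_rows(
  deltas="0.65 0.0191 -0.0327 0 0 0 -0.0548;0.65 0.0191 -0.0327 0 0 0 -0.0548;0.65 0.0191 -0.0327 0 0 0 -0.0548;0.65 0.0191 -0.0327 0 0 0 -0.0548;0.65 0.0191 -0.0327 0 0 0 -0.0548",
)

```text
t: 1.65
tool_pos: [473.5, 156.6, 231.8]
orientation: [0.602, 0.371, 0.602, -0.37]
contact_force: [0.0, 0.9, -0.1]
opening: 0.65
```

Request:
send_rows(
  deltas="0.65 0.0191 -0.0327 0 0 0 -0.0548;0.65 0.0191 -0.0327 0 0 0 -0.0548;0.65 0.0191 -0.0327 0 0 0 -0.0548;0.65 0.0191 -0.0327 0 0 0 -0.0548;0.65 0.0191 -0.0327 0 0 0 -0.0548",
)

```text
t: 2.07
tool_pos: [569.1, -6.8, 231.7]
orientation: [0.546, 0.45, 0.546, -0.449]
contact_force: [0.7, -0.8, -0.4]
opening: 0.651
```

Request:
send_rows(
  deltas="0.65 0 0 0 0 0 0;0.65 0 0 0 0 0 0",
)

```text
t: 2.23
tool_pos: [568.9, -7.8, 231.4]
orientation: [0.546, 0.45, 0.545, -0.45]
contact_force: [-0.4, 0.0, -0.0]
opening: 0.648
```

Run:
```python
from h import *
print(sense()); c=cam("wrist"); cv2.imwrite("pics/w1.png",c["bgr"])
np.save("w1.npy",c,allow_pickle=True)
```

```text
{'t': 2.2333, 'joints': array([-0.45046451,  0.3129926 ,  0.49222134,  1.81390262, -0.16691056,
        1.05555915,  0.29447618]), 'qd': array([-0.04170047, -0.01460207, -0.05962868,  0.02619445, -0.01109096,
        0.00588515, -0.00017849]), 'tau': array([ 1.79636411e+00, -3.73210502e+01,  5.40713891e+00, -2.29463857e+01,
        1.82907670e-01, -9.29258717e-02,  1.84192148e-02]), 'tool_pos': array([568.89127694,  -7.77208305, 231.35409317]), 'orientation': array([ 0.54555913,  0.45001426,  0.54496564, -0.45040521]), 'contact_force': array([-0.43610907,  0.04669782, -0.01761554]), 'torque': array([ 0.07708676,  0.0150933 , -0.02289619]), 'opening': 0.6479191094052146}
```

View pics/w1.png

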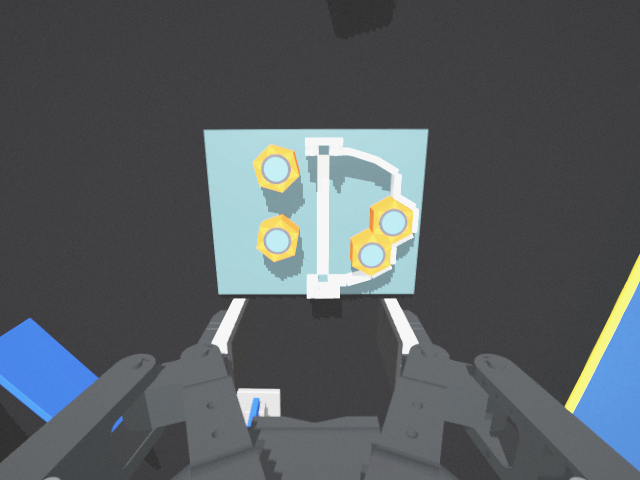

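The wrist view shows the tray with corners near (205,130), (428,130), (414,294) and (219,294). Loose blocks are at (276,169) and (278,240), and packed blocks at (393,222) and (372,255).

```bash
cat >> h.py <<'E'
def tops(c,box,lo=(14,90,150),hi=(35,255,255),z=31,minA=150):
    hsv=cv2.cvtColor(c["bgr"],cv2.COLOR_BGR2HSV); m=cv2.inRange(hsv,lo,hi)
    x,y,w,h=box;k=np.zeros_like(m);k[y:y+h,x:x+w]=m[y:y+h,x:x+w]
    return k
def hexyaw(P,cen):
    # contour pts on plane; flats directions; resample evenly by angle
    d=P-cen; th=np.arctan2(d[:,1],d[:,0]); r=np.hypot(*d.T); o=np.argsort(th)
    g=np.linspace(-np.pi,np.pi,720,endpoint=False); rr=np.interp(g,th[o],r[o],period=2*np.pi)
    F=(rr*np.exp(-1j*6*g)).sum(); corner=-np.angle(F)/6
    fl=np.degrees(corner)+30; return (fl+30)%60-30, rr.min(), rr.max()
E
python3 - <<'E'
from h import *
c=np.load("w1.npy",allow_pickle=True).item()
hsv=cv2.cvtColor(c["bgr"],cv2.COLOR_BGR2HSV)
for (u,v) in [(276,148),(276,190),(262,160),(296,175),(278,222),(293,250),(372,232),(378,270)]: print((u,v),hsv[v,u])
o,k=windows(c,(200,120,240,180))
for e,n in o: print(e.round(1),n.round(1))
cr=c["bgr"][120:310,190:440]; cv2.imwrite("pics/w1c.png",cv2.resize(cr,None,fx=3,fy=3,interpolation=cv2.INTER_CUBIC))
P=plane(c,[(205,130),(428,130),(414,294),(219,294)],6); print(P.round(1)[:,:2].tolist(),np.linalg.norm(P-np.roll(P,-1,0),axis=1))
print(P.mean(0))
E
```

```text
(276, 148) [ 25 151 247]
(276, 190) [ 23 145 247]
(262, 160) [ 25 146 247]
(296, 175) [ 28 137 247]
(278, 222) [ 26 148 247]
(293, 250) [ 25 151 247]
(372, 232) [ 17 175 246]
(378, 270) [ 24 150 247]
[[444.6, 53.7], [664.7, 96.0], [699.6, -80.9], [478.3, -123.3]] [224.14624838 180.27106215 225.35192116 180.17672408]
[571.76904319 -13.64986233   6.        ]
```

View pics/w1c.png

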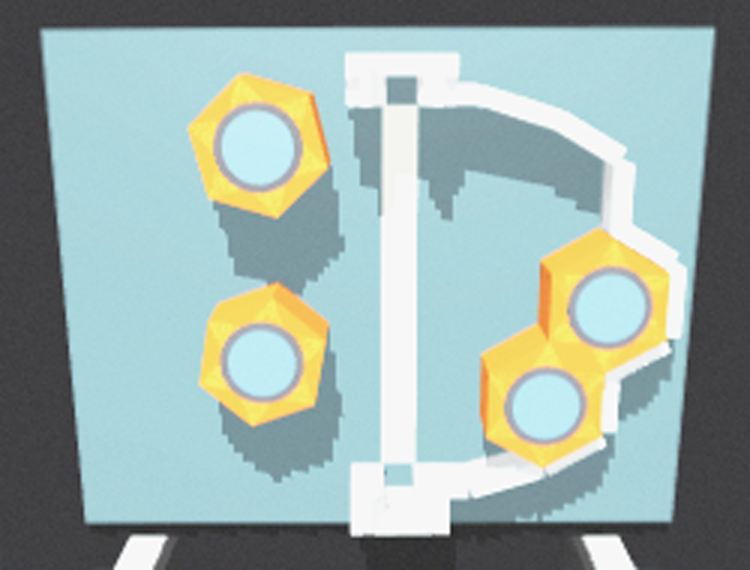

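Run:
```python
from h import *
c=np.load("w1.npy",allow_pickle=True).item()
hsv=cv2.cvtColor(c["bgr"],cv2.COLOR_BGR2HSV)
m=cv2.inRange(hsv,(4,100,120),(34,255,255)); mt=cv2.inRange(hsv,(20,100,120),(34,255,255))
k=np.zeros_like(m);k[120:300,240:430]=255; m&=k; mt&=k
T=np.array([647.9,1.07]);a=np.radians(10.95);R=np.array([[np.cos(a),np.sin(a)],[-np.sin(a),np.cos(a)]])
for name,mm in(("all",m),("top",mt)):
    cs,hi=cv2.findContours(mm,cv2.RETR_CCOMP,cv2.CHAIN_APPROX_NONE)
    for q,h in zip(cs,hi[0]):
        if len(q)<50: continue
        P=plane(c,q[:,0,:],31)[:,:2]
        if h[3]>=0:
            e,n,_=cv2.fitEllipse(P.astype(np.float32)); e=np.array(e); print(name,"win",e.round(1),np.round(n,1),"tray",(R@(e-T)).round(1))
        else:
            cen=np.array(cv2.fitEllipse(P.astype(np.float32))[0]); y,mi,ma=hexyaw(P,cen); print(name,"hex",cen.round(1),round(y,1),round(y-10.95,1),round(mi,1),round(ma,1))
```

```text
all hex [535.6 -36.7] 0.2 -10.8 19.0 25.8
all win [535.2 -39.5] [29.6 30. ] tray [-118.4  -18.4]
all hex [638.  -15.3] 27.7 16.8 14.1 43.0
all win [634.  -36.4] [29.7 30. ] tray [-20.7 -34.1]
all win [647.2   1.6] [29.8 30. ] tray [-0.6  0.7]
all hex [523.2  32. ] 25.2 14.3 19.6 23.2
all win [522.5  31.6] [29.7 29.8] tray [-117.3   53.8]
top hex [535.2 -37.1] 1.2 -9.7 19.2 25.0
top win [535.3 -39.5] [29.9 30.4] tray [-118.3  -18.5]
top hex [639.  -15.1] 25.1 14.1 9.9 43.2
top win [634.1 -36.4] [30.2 30.5] tray [-20.7 -34.2]
top win [647.1   1.5] [30.2 30.4] tray [-0.7  0.6]
top hex [522.6  32. ] 25.1 14.1 19.0 22.8
top win [522.5  31.6] [29.8 30. ] tray [-117.3   53.8]
```

```bash
cat >> h.py <<'E'
T0=np.array([647.5,1.3]);A0=10.95
def tr(p):
    a=np.radians(A0);R=np.array([[np.cos(a),np.sin(a)],[-np.sin(a),np.cos(a)]]); return R@(np.asarray(p)[:2]-T0)
def wd(p):
    a=np.radians(A0);R=np.array([[np.cos(a),np.sin(a)],[-np.sin(a),np.cos(a)]]); return R.T@np.asarray(p)+T0
def st():
    s=sense();R=Rt();print("t",s["t"],"pos",s["tool_pos"].round(1),"tray",tr(s["tool_pos"]).round(1),"yaw",round(float(np.degrees(np.arctan2(R[1,1],R[0,1]))),2),"tilt",R[2,:].round(3),"F",s["contact_force"].round(1),"op",round(s["opening"],3),"j",s["joints"].round(2))
E
python3 -c "
from h import *
st()"
```

```text
t 2.2833 pos [568.3  -5.5 231.2] tray [-79.1   8.4] yaw 11.12 tilt [-1. -0. -0.] F [ 0.4 -0.1  0. ] op 0.648 j [-0.45  0.31  0.49  1.81 -0.17  1.06  0.29]
```

Request:
send_rows(
  deltas="0.65 -0.0058 0.0049 -0.02 0 0 -0.1;0.65 -0.0058 0.0049 -0.02 0 0 -0.1;0.65 -0.0058 0.0049 -0.02 0 0 -0.1;0.65 -0.0058 0.0049 -0.02 0 0 -0.1",
)

```text
t: 2.62
tool_pos: [544.2, 17.0, 150.6]
orientation: [0.445, 0.549, 0.446, -0.548]
contact_force: [0.2, 0.6, -0.4]
opening: 0.649
```

Request:
send_rows(
  deltas="0.65 -0.0058 0.0049 -0.02 0 0 -0.1;0.65 -0.0058 0.0049 -0.02 0 0 -0.1;0.65 -0.0058 0.0049 -0.02 0 0 -0.1;0.65 -0.0058 0.0049 -0.02 0 0 -0.1;0.65 0 0 0 0 0 0",
)

```text
t: 3.03
tool_pos: [517.4, 37.4, 68.0]
orientation: [-0.328, -0.623, -0.331, 0.628]
contact_force: [-0.9, 0.7, -0.6]
opening: 0.646
```

Run:
```python
from h import *
st(); c=cam("wrist"); cv2.imwrite("pics/w2.png",c["bgr"])
np.save("w2.npy",c,allow_pickle=True);st()
```

```text
t 3.0333 pos [517.4  37.4  68. ] tray [-120.9   60.1] yaw -34.44 tilt [-1.    -0.007  0.005] F [-0.9  0.7 -0.6] op 0.646 j [-0.6   0.48  0.57  2.07 -0.4   0.7  -0.37]
t 3.0833 pos [519.5  36.4  69.9] tray [-119.    58.8] yaw -34.3 tilt [-1.    -0.004  0.003] F [ 1.1 -0.9  1.1] op 0.654 j [-0.59  0.48  0.57  2.07 -0.4   0.71 -0.36]
```

View pics/w2.png

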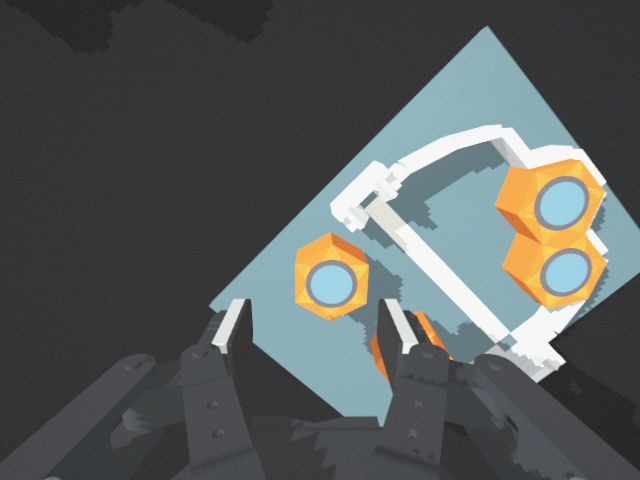

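```bash
cat >> h.py <<'E'
def blocks(c,k=None):
    hsv=cv2.cvtColor(c["bgr"],cv2.COLOR_BGR2HSV)
    m=cv2.inRange(hsv,(4,100,90),(34,255,255)); 
    if k is not None:
        kk=np.zeros_like(m);x,y,w,h=k;kk[y:y+h,x:x+w]=255;m&=kk
    cs,hi=cv2.findContours(m,cv2.RETR_CCOMP,cv2.CHAIN_APPROX_NONE)
    for q,h in zip(cs,hi[0]):
        if h[3]>=0 and len(q)>=50:
            P=plane(c,q[:,0,:],31)[:,:2]; e,n,_=cv2.fitEllipse(P.astype(np.float32)); e=np.array(e)
            if 26<min(n) and max(n)<33: print("win",q[:,0].mean(0).round(),e.round(1),np.round(n,1),"tray",tr(e).round(1))
E
python3 - <<'E'
from h import *
c=np.load("w2.npy",allow_pickle=True).item(); blocks(c)
hsv=cv2.cvtColor(c["bgr"],cv2.COLOR_BGR2HSV)
m=cv2.inRange(hsv,(4,100,90),(34,255,255)); m[:, :285]=0; m[:,372:]=0
q=max(cv2.findContours(m,0,1)[0],key=cv2.contourArea); P=plane(c,q[:,0],31)[:,:2]
print(np.degrees(np.arctan2(*[ (plane(c,[(369,262),(369,300)],31)[1]-plane(c,[(369,262),(369,300)],31)[0])[i] for i in (1,0)])))
st()
E
```

```text
win [331. 284.] [522.6  30.6] [29.2 29.7] tray [-117.    52.5]
win [566. 272.] [634.6 -37.7] [29.4 29.7] tray [-20.  -35.8]
win [561. 203.] [6.478e+02 5.000e-01] [29.4 29.6] tray [ 0.1 -0.8]
-121.74113213807725
t 3.0833 pos [519.5  36.4  69.9] tray [-119.    58.8] yaw -34.3 tilt [-1.    -0.004  0.003] F [ 1.1 -0.9  1.1] op 0.654 j [-0.59  0.48  0.57  2.07 -0.4   0.71 -0.36]
```

Request:
send_rows(
  deltas="0.65 0.0005 -0.003 -0.02 0 0 0;0.65 0 0 -0.02 0 0 0;0.65 0 0 -0.01 0 0 0;0.65 0 0 -0.008 0 0 0;0.65 0 0 0 0 0 0",
)

```text
t: 3.5
tool_pos: [522.3, 31.3, 13.0]
orientation: [-0.329, -0.626, -0.329, 0.626]
contact_force: [-0.4, -0.1, -0.0]
opening: 0.65
```

Request:
send_rows(
  deltas="0.3 0 0 0 0 0 0;0.3 0 0 0 0 0 0;0.3 0 0 0 0 0 0;0.3 0 0 0 0 0 0",
  force=20,
)

```text
t: 3.83
tool_pos: [523.3, 31.0, 14.3]
orientation: [0.329, 0.627, 0.328, -0.626]
contact_force: [-0.4, 0.6, 3.5]
opening: 0.463
```

Run:
```python
from h import *
st(); c=cam("wrist"); cv2.imwrite("pics/w3.png",c["bgr"]); st()
```

```text
t 3.8333 pos [523.3  31.   14.3] tray [-116.3   52.8] yaw -34.65 tilt [-1.     0.001 -0.001] F [-0.4  0.6  3.5] op 0.463 j [-0.52  0.57  0.5   2.09 -0.48  0.59 -0.29]
t 3.8833 pos [523.3  31.   14.2] tray [-116.3   52.8] yaw -34.66 tilt [-1.     0.001 -0.001] F [-0.1 -0.5  5.5] op 0.467 j [-0.52  0.57  0.5   2.09 -0.48  0.59 -0.29]
```

View pics/w3.png

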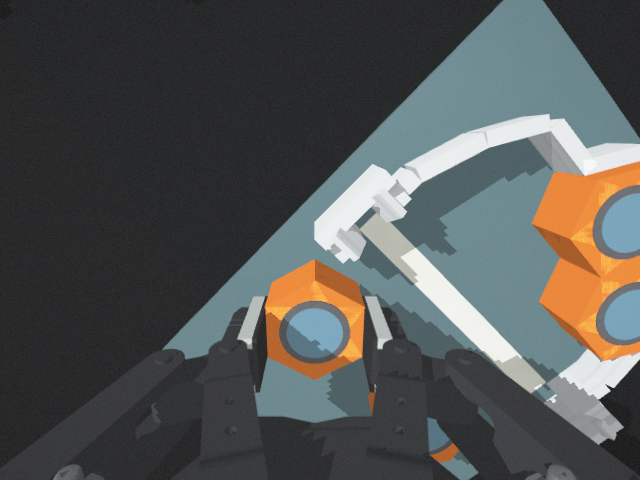

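Request:
send_rows(
  deltas="0.3 0.0049 -0.0037 0 0 0 -0.063;0.3 0.0049 -0.0037 0 0 0 -0.063;0.3 0.0049 -0.0037 0 0 0 -0.063;0.3 0.0049 -0.0037 0 0 0 -0.063;0.3 0 0 0 0 0 0",
)

```text
t: 4.3
tool_pos: [543.1, 16.7, 14.2]
orientation: [0.246, 0.663, 0.247, -0.662]
contact_force: [-0.4, 0.8, 7.1]
opening: 0.463
```

Request:
send_rows(
  deltas="0.3 0 0 0 0 0 0;0.66 0 0 0 0 0 0;0.66 0 0 0 0 0 0;0.66 0 0 0 0 0 0",
)

```text
t: 4.63
tool_pos: [541.8, 16.2, 13.3]
orientation: [-0.247, -0.662, -0.247, 0.663]
contact_force: [-0.5, 0.1, -0.1]
opening: 0.658
```

Run:
```python
from h import *
st(); c=cam("wrist"); cv2.imwrite("pics/w4.png",c["bgr"]); blocks(c)
```

```text
t 4.6333 pos [541.8  16.2  13.3] tray [-100.9   34.7] yaw -49.09 tilt [-1. -0.  0.] F [-0.5  0.1 -0.1] op 0.658 j [-0.53  0.61  0.56  2.05 -0.55  0.63 -0.46]
win [315. 330.] [541.7  16.6] [29.5 29.7] tray [-101.    35.1]
win [579. 250.] [634.1 -37.5] [29.4 29.9] tray [-20.5 -35.5]
win [545. 156.] [647.3   0.8] [29.4 29.8] tray [-0.3 -0.5]
```

View pics/w4.png

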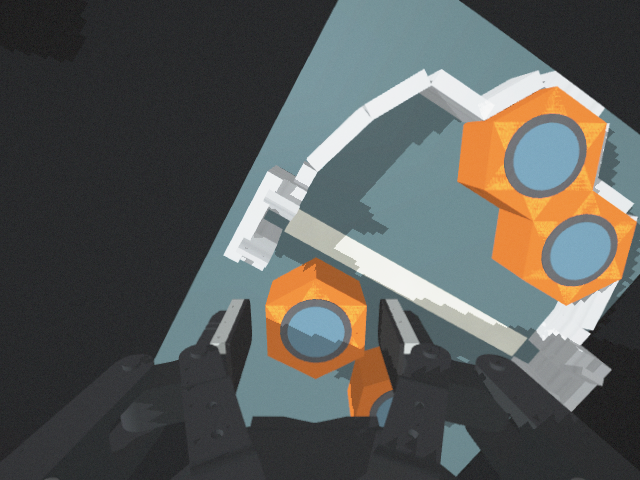

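Request:
send_rows(
  deltas="0.66 0 0 0.03 0 0 0;0.66 -0.003 -0.0004 0.03 0 0 -0.104;0 -0.0118 -0.0023 0 0 0 -0.105;0 -0.0118 -0.0023 0 0 0 -0.105;0 -0.0117 -0.0024 0 0 0 -0.105",
)

```text
t: 5.1
tool_pos: [503.5, 8.8, 73.8]
orientation: [0.102, 0.7, 0.102, -0.699]
contact_force: [-0.5, 0.7, -1.0]
opening: 0.24
```

Request:
send_rows(
  deltas="0 0 0 -0.015 0 0 -0.105;0 0 0 -0.025 0 0 0;0 0 0 -0.02 0 0 0;0 0 0 0 0 0 0;0 0 0 0 0 0 0",
)

```text
t: 5.52
tool_pos: [503.1, 8.5, 12.9]
orientation: [-0.067, -0.703, -0.067, 0.705]
contact_force: [-0.3, 0.3, 0.4]
opening: 0.0
```

Run:
```python
from h import *
st(); c=cam("wrist"); cv2.imwrite("pics/w5.png",c["bgr"]); blocks(c)
```

```text
t 5.5167 pos [503.1   8.5  12.9] tray [-140.4   34.5] yaw -79.14 tilt [-1.     0.     0.002] F [-0.3  0.3  0.4] op 0.0 j [-0.63  0.61  0.69  2.14 -0.67  0.62 -0.84]
win [454. 280.] [535.  -40.1] [29.4 29.7] tray [-118.3  -19.3]
win [313. 236.] [542.  17.] [29.4 29.5] tray [-100.6   35.4]
```

View pics/w5.png

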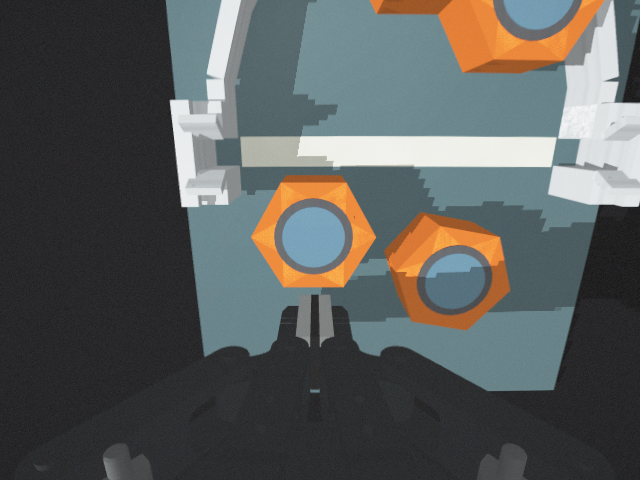

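Request:
send_rows(
  deltas="0.1 0.0039 0.0007 0 0 0 0;0.1 0.0098 0.0019 0 0 0 0;0.1 0.0098 0.0019 0 0 0 0;0.1 0.0098 0.0019 0 0 0 0;0.1 0.0098 0.0019 0 0 0 0",
)

```text
t: 5.98
tool_pos: [548.6, 17.5, 13.8]
orientation: [0.067, 0.704, 0.067, -0.703]
contact_force: [-0.8, 0.4, 0.1]
opening: 0.1
```

Run:
```python
from h import *
st(); c=cam("wrist"); cv2.imwrite("pics/w6.png",c["bgr"]); blocks(c)
```

```text
t 5.9833 pos [548.6  17.5  13.8] tray [-94.   34.7] yaw -79.09 tilt [-1.     0.    -0.001] F [-0.8  0.4  0.1] op 0.1 j [-0.62  0.66  0.69  2.04 -0.67  0.68 -0.87]
win [312. 261.] [577.6  24.6] [29.4 29.6] tray [-64.2  36.1]
win [515. 141.] [634.6 -36.9] [28.5 29.6] tray [-19.9 -35.1]
win [421.  77.] [647.8   1.3] [28.5 29.4] tray [ 0.3 -0.1]
```

View pics/w6.png

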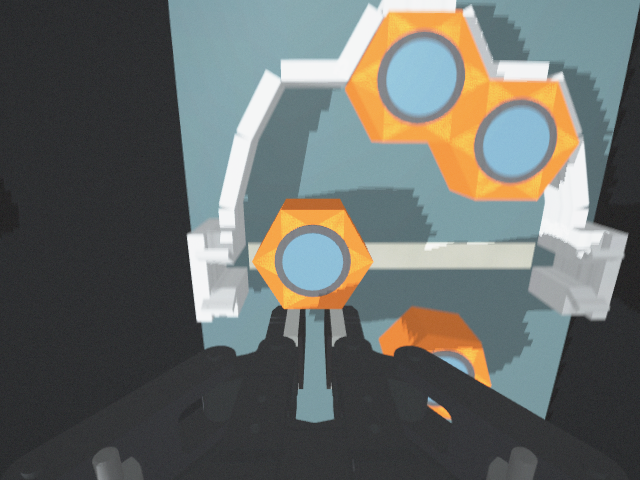

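Request:
send_rows(
  deltas="0.1 0.0088 0.0016 0 0 0 0;0.1 0.0088 0.0016 0 0 0 0;0.1 0.0088 0.0016 0 0 0 0;0.1 0.0059 0.0011 0 0 0 0;0.1 0.003 0.0006 0 0 0 0",
)

```text
t: 6.45
tool_pos: [583.4, 23.8, 13.3]
orientation: [0.067, 0.704, 0.067, -0.704]
contact_force: [-0.5, 0.8, 0.9]
opening: 0.102
```

Request:
send_rows(
  deltas="0.1 0.003 0.0006 0 0 0 0;0.1 0.003 0.0006 0 0 0 0;0.1 0 0 0 0 0 0",
)

```text
t: 6.7
tool_pos: [588.7, 24.9, 13.3]
orientation: [0.067, 0.704, 0.067, -0.704]
contact_force: [-0.8, -0.5, 0.3]
opening: 0.101
```

Run:
```python
from h import *
st(); c=cam("wrist"); cv2.imwrite("pics/w7.png",c["bgr"]); blocks(c)
```

```text
t 6.7 pos [588.7  24.9  13.3] tray [-53.3  34.3] yaw -79.12 tilt [-1.     0.    -0.001] F [-0.8 -0.5  0.3] op 0.101 j [-0.61  0.71  0.69  1.94 -0.67  0.74 -0.9 ]
win [313. 261.] [617.9  31.7] [29.4 29.6] tray [-23.3  35.5]
win [497. 255.] [633.4 -37.1] [29.4 29.7] tray [-21.1 -35. ]
win [410. 202.] [646.6   1.1] [29.3 29.5] tray [-0.9 -0.1]
```

View pics/w7.png

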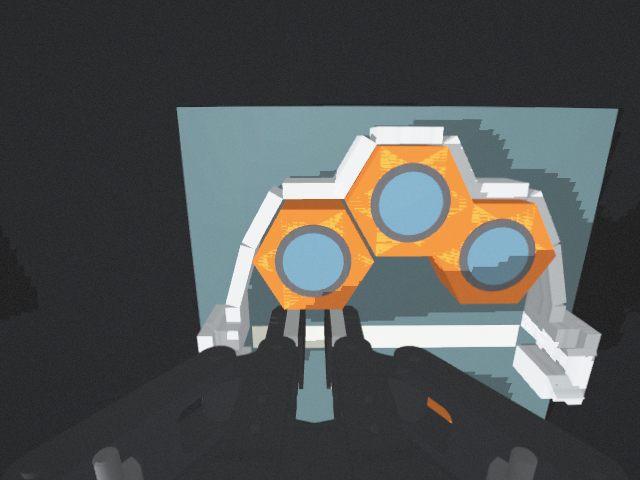

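Request:
send_rows(
  deltas="0.1 0.0015 0.0003 0 0 0 0;0.1 0.001 0.0002 0 0 0 0;0.1 0 0 0 0 0 0",
)

```text
t: 7.0
tool_pos: [590.7, 25.3, 13.3]
orientation: [0.067, 0.704, 0.067, -0.704]
contact_force: [-0.1, 0.1, -0.1]
opening: 0.097
```

Request:
send_rows(
  deltas="0.1 0.001 0.0002 0 0 0 0;0.1 0.001 0.0002 0 0 0 0;0.1 0 0 0 0 0 0",
)

```text
t: 7.25
tool_pos: [591.5, 25.2, 13.2]
orientation: [-0.067, -0.703, -0.067, 0.705]
contact_force: [-5.2, -0.3, 2.7]
opening: 0.105
```

Run:
```python
from h import *
st(); c=cam("wrist"); cv2.imwrite("pics/w8.png",c["bgr"][100:360,150:570].repeat(1,0)); blocks(c)
```

```text
t 7.25 pos [591.5  25.2  13.2] tray [-50.4  34.1] yaw -79.14 tilt [-1.    -0.     0.002] F [-5.2 -0.3  2.7] op 0.105 j [-0.61  0.71  0.69  1.93 -0.67  0.74 -0.9 ]
win [496. 262.] [633.4 -37.1] [29.5 29.8] tray [-21.1 -35. ]
win [313. 261.] [620.6  32.1] [29.4 29.6] tray [-20.6  35.3]
win [409. 210.] [646.6   1.1] [29.3 29.5] tray [-1. -0.]
```

View pics/w8.png

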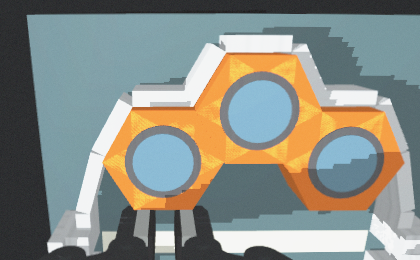

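Request:
send_rows(
  deltas="0.1 -0.006 -0.0012 0 0 0 0;0.1 0 0 0.035 0 0 0;0.5 0 0 0.03 0 0 0;0.66 -0.0168 -0.0213 0 0 0 0.117;0.66 -0.0168 -0.0213 0 0 0 0.117",
)

```text
t: 7.72
tool_pos: [555.6, -16.9, 80.1]
orientation: [0.153, 0.693, 0.152, -0.688]
contact_force: [0.5, -1.2, -0.1]
opening: 0.52
```

Request:
send_rows(
  deltas="0.66 -0.0168 -0.0213 0 0 0 0.117;0.66 0 0 -0.015 0 0 0;0.66 0 0 0 0 0 0",
)

```text
t: 7.97
tool_pos: [534.8, -40.3, 62.5]
orientation: [-0.187, -0.682, -0.188, 0.682]
contact_force: [-0.3, 0.2, 0.4]
opening: 0.656
```

Run:
```python
from h import *
st(); c=cam("wrist"); cv2.imwrite("pics/w9.png",c["bgr"]); blocks(c); st()
```

```text
t 7.9667 pos [534.8 -40.3  62.5] tray [-118.6  -19.5] yaw -59.2 tilt [-1.    -0.001  0.   ] F [-0.3  0.2  0.4] op 0.656 j [-0.52  0.54  0.68  2.04 -0.51  0.73 -0.55]
win [315. 282.] [535.  -39.5] [29.4 29.6] tray [-118.2  -18.7]
win [417. 111.] [634.2 -36.5] [29.2 29.4] tray [-20.3 -34.5]
win [275.  53.] [621.4  32.6] [29.3 29.3] tray [-19.7  35.6]
win [364.  38.] [647.3   1.7] [29.1 29.4] tray [-0.1  0.4]
t 8.0167 pos [535.8 -39.3  63. ] tray [-117.3  -18.7] yaw -59.1 tilt [-1.    -0.001 -0.   ] F [0.1 0.8 0.2] op 0.658 j [-0.52  0.54  0.68  2.04 -0.51  0.73 -0.55]
```

View pics/w9.png

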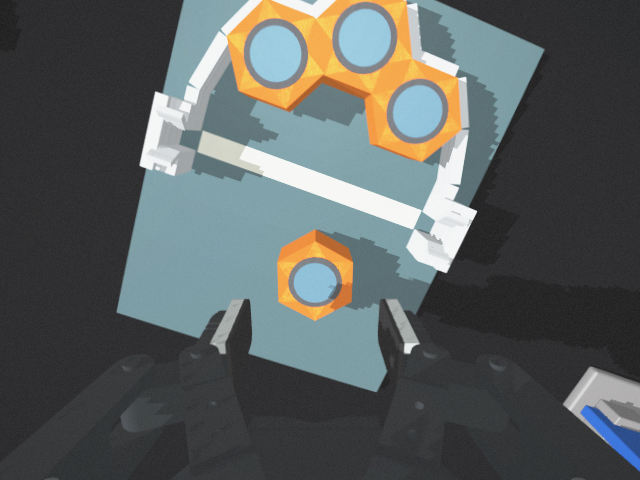

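Request:
send_rows(
  deltas="0.66 -0.0005 0 -0.02 0 0 0;0.66 0 0 -0.02 0 0 0;0.66 0 0 -0.01 0 0 0;0.66 0 0 0 0 0 0;0.3 0 0 0 0 0 0",
)

```text
t: 8.43
tool_pos: [536.3, -39.0, 13.3]
orientation: [-0.189, -0.681, -0.189, 0.681]
contact_force: [-0.0, 0.3, -0.4]
opening: 0.533
```

Request:
send_rows(
  deltas="0.3 0 0 0 0 0 0;0.3 0 0 0 0 0 0;0.3 0 0 0 0 0 0;0.3 0 0 0 0 0 0",
)

```text
t: 8.77
tool_pos: [536.1, -39.3, 13.9]
orientation: [0.189, 0.682, 0.189, -0.681]
contact_force: [1.2, -0.6, 1.1]
opening: 0.467
```

Run:
```python
from h import *
st(); print(wd((-102,0.2)))
```

```text
t 8.7667 pos [536.1 -39.3  13.9] tray [-117.   -18.7] yaw -59.01 tilt [-1.     0.    -0.001] F [ 1.2 -0.6  1.1] op 0.467 j [-0.46  0.62  0.61  2.06 -0.59  0.64 -0.49]
[547.31909071 -17.87877507]
```

Request:
send_rows(
  deltas="0.3 0.0028 0.0054 -0.0003 0 0 0.044;0.3 0.0028 0.0054 0 0 0 0.044;0.3 0.0028 0.0054 0 0 0 0.044;0.3 0.0028 0.0054 0 0 0 0.042;0.3 0 0 0 0 0 0",
)

```text
t: 9.18
tool_pos: [548.6, -17.0, 13.9]
orientation: [0.249, 0.663, 0.249, -0.661]
contact_force: [0.7, -0.1, 4.7]
opening: 0.465
```

Request:
send_rows(
  deltas="0.3 0 0 0 0 0 0;0.66 0 0 0 0 0 0;0.66 0 0 0 0 0 0;0.66 0 0 0 0 0 0",
)

```text
t: 9.52
tool_pos: [546.6, -17.4, 12.8]
orientation: [-0.247, -0.662, -0.248, 0.663]
contact_force: [-0.4, 0.2, 0.2]
opening: 0.661
```

Run:
```python
from h import *
st(); c=cam("wrist"); cv2.imwrite("pics/w10.png",c["bgr"]); blocks(c); st()
```

```text
t 9.5167 pos [546.6 -17.4  12.8] tray [-102.6    0.8] yaw -49.0 tilt [-1.    -0.001  0.   ] F [-0.4  0.2  0.2] op 0.661 j [-0.47  0.62  0.56  2.04 -0.54  0.64 -0.4 ]
win [316. 332.] [546.5 -17.6] [29.5 29.7] tray [-102.7    0.7]
win [515. 202.] [634.  -37.1] [29.4 29.6] tray [-20.5 -35.2]
win [472.  98.] [647.3   1.1] [29.3 29.6] tray [-0.3 -0.1]
win [351.  95.] [621.3  32.1] [29.3 29.4] tray [-19.9  35.3]
t 9.5667 pos [546.6 -17.5  12.8] tray [-102.6    0.7] yaw -49.02 tilt [-1.    -0.001  0.   ] F [-0.1 -0.3 -0.6] op 0.658 j [-0.47  0.62  0.56  2.04 -0.54  0.64 -0.4 ]
```

View pics/w10.png

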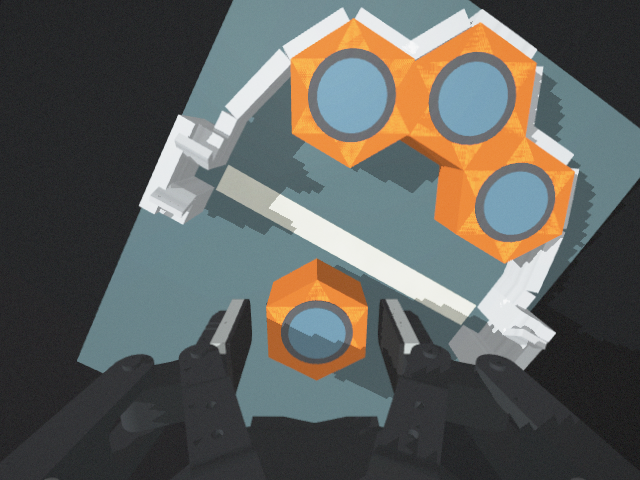

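Request:
send_rows(
  deltas="0.66 0 0 0.03 0 0 0;0.66 -0.003 -0.0004 0.03 0 0 -0.104;0.1 -0.0118 -0.0023 0 0 0 -0.105;0.1 -0.0118 -0.0023 0 0 0 -0.105;0.1 -0.0117 -0.0026 0 0 0 -0.105",
)

```text
t: 9.98
tool_pos: [508.3, -25.3, 73.4]
orientation: [0.102, 0.7, 0.103, -0.699]
contact_force: [-0.4, -0.2, -0.0]
opening: 0.239
```

Request:
send_rows(
  deltas="0.1 0 0 -0.015 0 0 -0.105;0.1 0 0 -0.025 0 0 0;0.1 0 0 -0.02 0 0 0;0.1 0 0 0 0 0 0;0.1 0 0 0 0 0 0",
)

```text
t: 10.4
tool_pos: [507.9, -25.6, 12.5]
orientation: [-0.067, -0.703, -0.067, 0.705]
contact_force: [-0.1, 1.0, 0.5]
opening: 0.098
```

Request:
send_rows(
  deltas="0.1 0.0088 0.0017 0 0 0 0;0.1 0.0088 0.0017 0 0 0 0;0.1 0.0088 0.0017 0 0 0 0;0.1 0.0078 0.0015 0 0 0 0",
)

```text
t: 10.73
tool_pos: [545.0, -18.4, 14.0]
orientation: [0.068, 0.705, 0.068, -0.703]
contact_force: [0.3, -0.7, 0.6]
opening: 0.101
```

Run:
```python
from h import *
st(); c=cam("wrist"); cv2.imwrite("pics/w11.png",c["bgr"]); blocks(c); st()
```

```text
t 10.7333 pos [545.  -18.4  14. ] tray [-1.044e+02  1.000e-01] yaw -79.02 tilt [-1.     0.    -0.002] F [ 0.3 -0.7  0.6] op 0.101 j [-0.56  0.65  0.69  2.05 -0.67  0.67 -0.8 ]
win [312. 260.] [573.9 -11.3] [29.4 29.6] tray [-74.6   1.6]
win [419. 109.] [634.5 -36.6] [28.8 29.4] tray [-20.  -34.7]
win [211. 107.] [621.7  32.7] [28.8 29.4] tray [-19.4  35.7]
t 10.7833 pos [546.7 -18.   14. ] tray [-102.6    0.2] yaw -78.96 tilt [-1.     0.001 -0.004] F [0.6 0.2 0.2] op 0.093 j [-0.56  0.65  0.69  2.04 -0.67  0.67 -0.8 ]
```

View pics/w11.png

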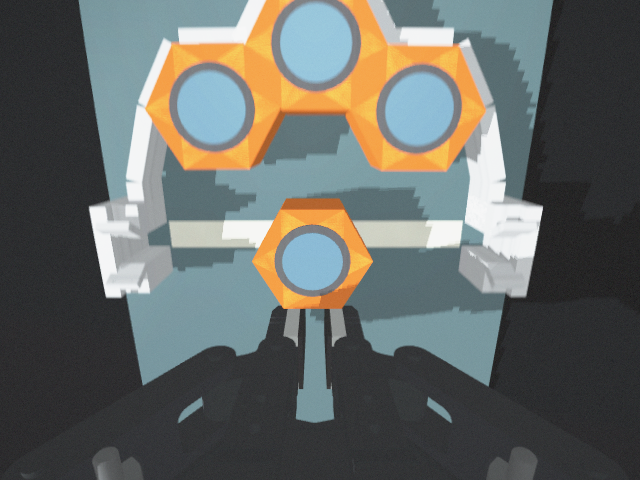

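Request:
send_rows(
  deltas="0.1 0.0088 0.0016 0 0 0 0;0.1 0.0088 0.0017 0 0 0 0;0.1 0.0059 0.0012 0 0 0 0;0.1 0.0039 0.0008 0 0 0 0;0.1 0.002 0.0004 0 0 0 0",
)

```text
t: 11.2
tool_pos: [573.0, -13.0, 13.0]
orientation: [0.068, 0.704, 0.067, -0.704]
contact_force: [-1.2, 0.3, 1.0]
opening: 0.098
```

Request:
send_rows(
  deltas="0.1 0.001 0.0002 0 0 0 0;0.1 0.001 0.0002 0 0 0 0;0.1 0 0 0 0 0 0",
)

```text
t: 11.45
tool_pos: [574.2, -12.8, 13.0]
orientation: [-0.067, -0.704, -0.067, 0.704]
contact_force: [0.0, 0.2, 0.1]
opening: 0.1
```

Run:
```python
from h import *
st(); c=cam("wrist"); cv2.imwrite("pics/w12.png",c["bgr"]); blocks(c); st()
```

```text
t 11.45 pos [574.2 -12.8  13. ] tray [-74.7   0.1] yaw -79.08 tilt [-1.  0.  0.] F [0.  0.2 0.1] op 0.1 j [-0.55  0.69  0.69  1.98 -0.67  0.72 -0.83]
win [312. 261.] [603.2  -5.8] [29.4 29.6] tray [-44.8   1.4]
win [412. 199.] [633.6 -36.7] [29.4 29.5] tray [-20.9 -34.7]
win [217. 197.] [620.8  32.4] [29.3 29.5] tray [-20.3  35.6]
win [315. 140.] [646.7   1.5] [29.4 29.4] tray [-0.7  0.3]
t 11.5 pos [574.2 -12.8  13. ] tray [-74.7   0.1] yaw -79.08 tilt [-1.  0. -0.] F [-0.2  0.7 -0.8] op 0.097 j [-0.55  0.69  0.69  1.98 -0.67  0.72 -0.83]
```

View pics/w12.png

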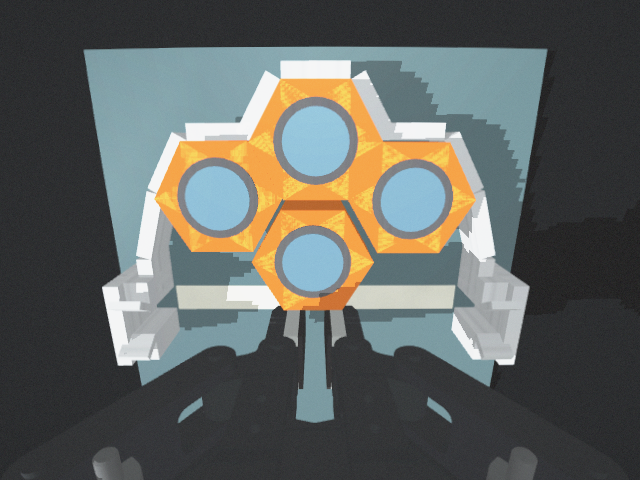

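Request:
send_rows(
  deltas="0.1 0.0015 0.0003 0 0 0 0;0.1 0.0015 0.0003 0 0 0 0;0.1 0.001 0.0002 0 0 0 0;0.1 0 0 0 0 0 0",
)

```text
t: 11.83
tool_pos: [577.4, -12.3, 13.0]
orientation: [-0.067, -0.703, -0.067, 0.705]
contact_force: [-2.8, -0.6, 2.8]
opening: 0.103
```

Request:
send_rows(
  deltas="0.1 0.001 0.0002 0 0 0 0;0.1 0.001 0.0002 0 0 0 0;0.1 0 0 0 0 0 0",
)

```text
t: 12.08
tool_pos: [578.1, -12.5, 12.8]
orientation: [-0.067, -0.702, -0.067, 0.705]
contact_force: [-6.7, -2.3, 4.4]
opening: 0.101
```

Run:
```python
from h import *
st(); c=cam("wrist"); cv2.imwrite("pics/w13.png",cv2.resize(c["bgr"][60:340,130:500],None,fx=2,fy=2)); blocks(c); st()
```

```text
t 12.0833 pos [578.1 -12.5  12.8] tray [-70.8  -0.3] yaw -79.11 tilt [-1.    -0.001  0.004] F [-6.7 -2.3  4.4] op 0.101 j [-0.55  0.7   0.69  1.96 -0.67  0.73 -0.83]
win [313. 262.] [607.1  -5.6] [29.4 29.6] tray [-41.    0.9]
win [410. 210.] [633.6 -36.7] [29.3 29.5] tray [-20.9 -34.7]
win [217. 208.] [620.8  32.5] [29.4 29.5] tray [-20.3  35.7]
win [314. 152.] [646.9   1.4] [29.3 29.4] tray [-0.5  0.2]
t 12.1333 pos [578.1 -12.5  12.9] tray [-70.8  -0.3] yaw -79.12 tilt [-1.    -0.001  0.004] F [-5.9 -1.1  4.6] op 0.099 j [-0.55  0.7   0.69  1.96 -0.67  0.73 -0.83]
```

View pics/w13.png

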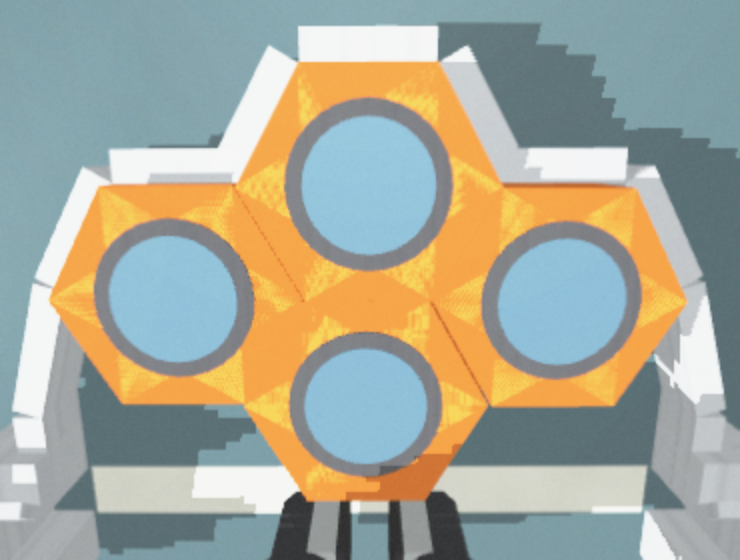

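Request:
send_rows(
  deltas="0.1 0.0015 -0.0003 0 0 0 0;0.1 0.0015 -0.0003 0 0 0 0;0.1 0 0 0 0 0 0",
)

```text
t: 12.38
tool_pos: [578.5, -12.7, 12.3]
orientation: [-0.066, -0.701, -0.068, 0.707]
contact_force: [-12.1, -1.5, 8.7]
opening: 0.098
```

Request:
send_rows(
  deltas="0.1 -0.008 -0.0016 0 0 0 0;0.1 -0.008 -0.0016 0.005 0 0 0;0.1 0 0 0.04 0 0 0;0.1 0 0 0.04 0 0 0",
)

```text
t: 12.72
tool_pos: [565.6, -15.3, 97.8]
orientation: [-0.067, -0.703, -0.067, 0.705]
contact_force: [1.6, 0.9, 1.0]
opening: 0.098
```

Run:
```python
from h import *
st(); c=cam("wrist"); cv2.imwrite("pics/w14.png",cv2.resize(c["bgr"],None,fx=1.25,fy=1.25)); blocks(c); st()
```

```text
t 12.7167 pos [565.6 -15.3  97.8] tray [-83.5  -0.8] yaw -79.11 tilt [-1.     0.     0.003] F [1.6 0.9 1. ] op 0.098 j [-0.64  0.57  0.81  1.96 -0.54  0.85 -0.92]
win [313. 193.] [607.6  -5.9] [29.8 29.8] tray [-40.5   0.5]
win [374. 159.] [633.8 -37.1] [29.4 29.8] tray [-20.7 -35.1]
win [253. 158.] [620.9  32.7] [29.7 29.7] tray [-20.2  35.9]
win [314. 121.] [647.7   1.3] [29.6 29.8] tray [ 0.2 -0.1]
t 12.7667 pos [571.6 -16.7 106.2] tray [-77.9  -3.2] yaw -79.16 tilt [-1.     0.002 -0.012] F [ 2.  -0.2  4.5] op 0.101 j [-0.65  0.56  0.82  1.95 -0.54  0.86 -0.92]
```

View pics/w14.png

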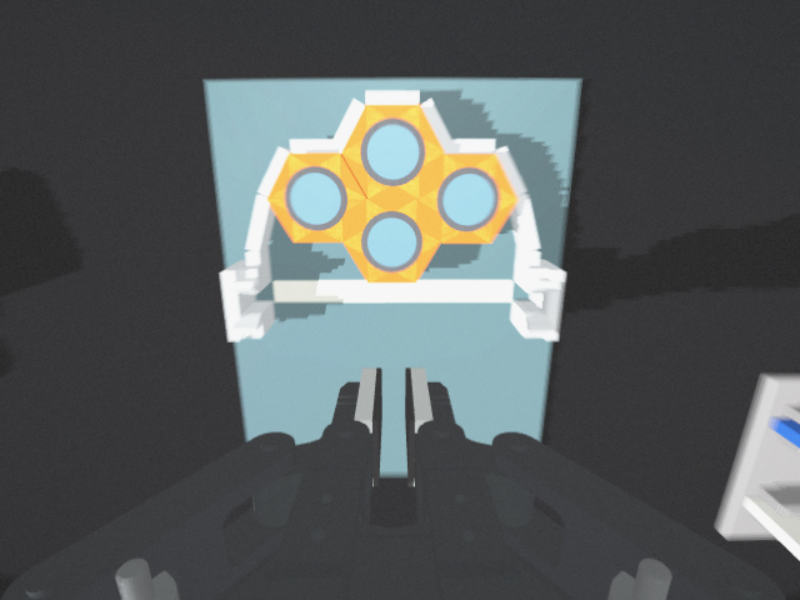

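Request:
send_rows(
  deltas="0.4 -0.0014 -0.0196 0.0098 0 0 0.1147;0.4 -0.0014 -0.0196 0.0098 0 0 0.1147;0.4 -0.0014 -0.0196 0.0098 0 0 0.1147;0.4 -0.0014 -0.0196 0.0098 0 0 0.1147;0.4 -0.0014 -0.0196 0.0098 0 0 0.1147",
)

```text
t: 13.18
tool_pos: [560.7, -114.1, 148.3]
orientation: [0.266, 0.656, 0.265, -0.654]
contact_force: [-0.1, -0.4, 0.1]
opening: 0.397
```

Request:
send_rows(
  deltas="0.4 -0.0014 -0.0196 0.0098 0 0 0.1147;0.4 -0.0014 -0.0196 0.0098 0 0 0.1147;0.4 -0.0014 -0.0196 0.0098 0 0 0.1147;0.4 -0.0014 -0.0196 0.0098 0 0 0.1147;0.4 -0.0014 -0.0196 0.0098 0 0 0.1147",
)

```text
t: 13.6
tool_pos: [553.6, -212.3, 197.2]
orientation: [0.441, 0.554, 0.439, -0.553]
contact_force: [0.0, 0.3, -0.4]
opening: 0.395
```

Request:
send_rows(
  deltas="0.4 -0.0014 -0.0196 0.0098 0 0 0.1147;0.4 -0.0014 -0.0196 0.0098 0 0 0.1147;0.4 -0.0014 -0.0196 0.0098 0 0 0.1147;0.4 -0.0014 -0.0196 0.0098 0 0 0.1147;0.4 0 0 0 0 0 0",
)

```text
t: 14.02
tool_pos: [547.3, -295.7, 238.5]
orientation: [0.555, 0.441, 0.549, -0.442]
contact_force: [-1.1, -1.3, 0.3]
opening: 0.402
```

Run:
```python
from h import *
st(); c=cam("wrist"); cv2.imwrite("pics/w15.png",c["bgr"]); st(); np.save("w15.npy",c,allow_pickle=True)
for n in("scene","side"): c=cam(n); cv2.imwrite(f"pics/{n}1.png",c["bgr"])
```

```text
t 14.0167 pos [ 547.3 -295.7  238.5] tray [-154.8 -272.6] yaw 12.72 tilt [-1.     0.005  0.006] F [-1.1 -1.3  0.3] op 0.402 j [ 0.04  0.4   0.52  1.69 -0.22  1.1   0.85]
t 14.0667 pos [ 547.5 -292.9  237.2] tray [-154.1 -269.8] yaw 12.61 tilt [-1.     0.004  0.003] F [ 0.6  0.3 -0.3] op 0.4 j [ 0.04  0.4   0.52  1.69 -0.22  1.1   0.84]
```

View pics/w15.png

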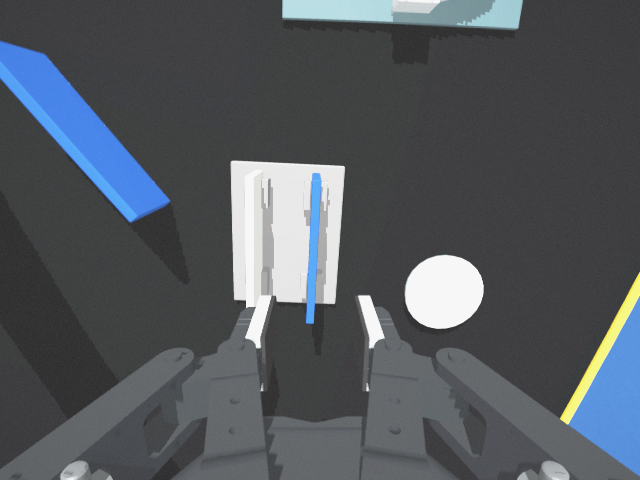

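Run:
```python
from h import *
c=np.load("w15.npy",allow_pickle=True).item()
hsv=cv2.cvtColor(c["bgr"],cv2.COLOR_BGR2HSV)
m=cv2.inRange(hsv,(95,130,80),(125,255,255)); k=np.zeros_like(m);k[150:345,290:345]=255;m&=k
cv2.imwrite("pics/w15c.png",cv2.resize(c["bgr"][150:345,220:360],None,fx=4,fy=4 if False else 3,interpolation=cv2.INTER_NEAREST))
for v in (176,180,184,190,230,280,318): 
    xs=np.where(m[v])[0]; print(v,xs.min(),xs.max(),hsv[v,xs].tolist()[::3])
rows=range(186,320,2); L=[];Rr=[]
for v in rows:
    xs=np.where(m[v])[0]; L.append((xs.min()-.5,v));Rr.append((xs.max()+.5,v))
for nm,E in(("L",L),("R",Rr)):
    P=plane(c,E,68)[:,:2]; l=cv2.fitLine(P.astype(np.float32),cv2.DIST_L2,0,.01,.01).ravel(); print(nm,l, np.degrees(np.arctan2(l[1],l[0])))
ys=np.where(m.any(1))[0]; print(ys.min(),ys.max())
for p in [(316,174.5),(316,181.5),(310,323.5)]: print(plane(c,[p],68)[0].round(1))
P=plane(c,[(232,162),(344,166),(335,303),(235,300)],8); print(P.round(1)[:,:2].tolist(),np.linalg.norm(P-np.roll(P,-1,0),axis=1),P.mean(0))
```

```text
176 313 319 [[105, 161, 247], [105, 163, 247], [105, 155, 247]]
180 313 320 [[102, 155, 247], [102, 154, 247], [102, 155, 247]]
184 312 320 [[108, 161, 241], [104, 163, 247], [104, 160, 247]]
190 312 320 [[105, 164, 247], [104, 159, 247], [104, 161, 247]]
230 310 318 [[107, 170, 243], [105, 160, 247], [104, 164, 247]]
280 308 315 [[105, 162, 247], [104, 161, 247], [105, 163, 247]]
318 306 313 [[109, 168, 231], [105, 163, 247], [105, 165, 247]]
L [ 1.7076629e-01 -9.8531157e-01  5.4857373e+02 -3.2561719e+02] -80.16762
R [ 1.7356862e-01 -9.8482180e-01  5.5636530e+02 -3.2387738e+02] -80.00462
173 323
[ 539.2 -252.4   68. ]
[ 540.6 -258.3   68. ]
[ 566.1 -398.5   68. ]
[[452.9, -264.9], [567.8, -243.5], [596.1, -399.4], [480.2, -421.3]] [116.83178747 158.50341368 117.93490234 158.69551874] [ 524.2631427  -332.27763178    8.        ]
```

View pics/w15c.png

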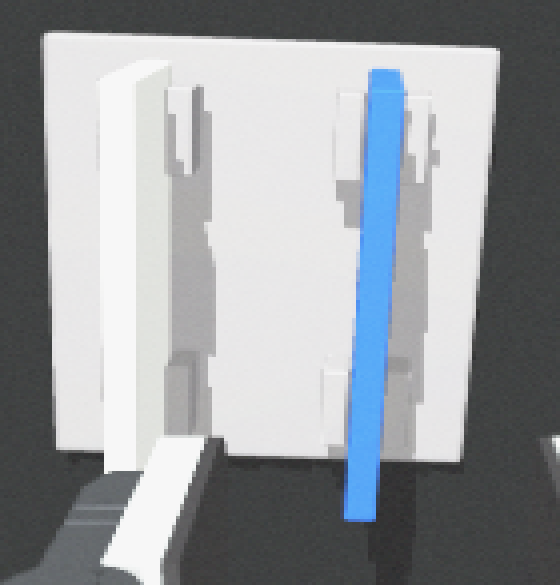

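Request:
send_rows(
  deltas="0.4 0.002 -0.012 -0.035 0 0 -0.015;0.4 0.002 -0.012 -0.035 0 0 -0.015;0.4 0.0025 -0.0128 -0.035 0 0 -0.015;0.4 0 0 -0.025 0 0 0;0.4 0 0 0 0 0 0",
)

```text
t: 14.58
tool_pos: [551.0, -322.8, 98.8]
orientation: [0.539, 0.452, 0.547, -0.454]
contact_force: [-0.9, 0.8, 0.2]
opening: 0.401
```

Request:
send_rows(
  deltas="0.4 0 0 0 0 0 0;0.4 0 0 0 0 0 0",
)

```text
t: 14.75
tool_pos: [555.5, -325.7, 106.5]
orientation: [0.544, 0.453, 0.543, -0.452]
contact_force: [-0.0, 0.3, 0.5]
opening: 0.402
```

Run:
```python
from h import *
st(); c=cam("wrist"); cv2.imwrite("pics/w16.png",c["bgr"]); st()
hsv=cv2.cvtColor(c["bgr"],cv2.COLOR_BGR2HSV)
m=cv2.inRange(hsv,(95,130,80),(125,255,255)); np.save("w16.npy",c,allow_pickle=True)
```

```text
t 14.75 pos [ 555.5 -325.7  106.5] tray [-152.4 -303.6] yaw 10.44 tilt [-1.     0.002  0.001] F [-0.   0.3  0.5] op 0.402 j [ 0.13  0.58  0.47  1.75 -0.33  0.89  0.93]
t 14.8 pos [ 555.8 -326.2  107.3] tray [-152.2 -304.1] yaw 10.43 tilt [-1.     0.003  0.002] F [ 0.3 -1.   0.3] op 0.398 j [ 0.13  0.58  0.47  1.75 -0.33  0.89  0.93]
```

View pics/w16.png

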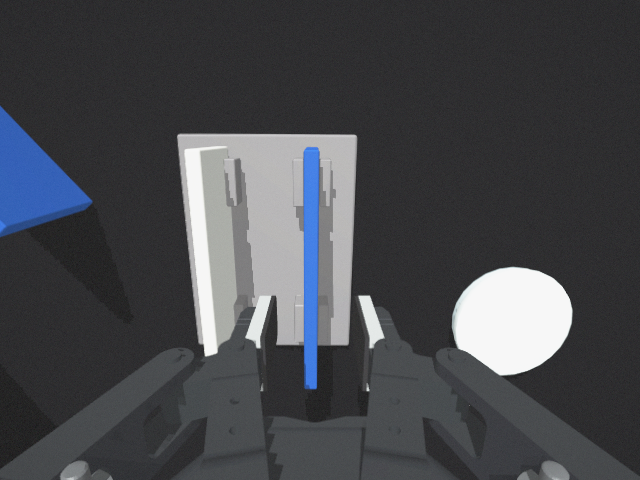

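Run:
```python
from h import *
c=np.load("w16.npy",allow_pickle=True).item()
hsv=cv2.cvtColor(c["bgr"],cv2.COLOR_BGR2HSV)
m=cv2.inRange(hsv,(95,130,80),(125,255,255)); m[:,:290]=0;m[:,335:]=0
M=[]
for v in range(162,380,3):
    xs=np.where(m[v])[0]; M.append(((xs.min()+xs.max())/2,v))
P=plane(c,M,68)[:,:2]; l=cv2.fitLine(P.astype(np.float32),cv2.DIST_L2,0,.01,.01).ravel(); print(l,np.degrees(np.arctan2(l[1],l[0])))
ys=np.where(m.any(1))[0];print(ys.min(),ys.max(),plane(c,[(312,155),(310,ys.max()+.5)],68).round(1)); st()
```

```text
[ 1.7226028e-01 -9.8505145e-01  5.5212939e+02 -3.2260992e+02] -80.080734
147 389 [[ 541.5 -259.2   68. ]
 [ 565.6 -399.6   68. ]]
t 14.8 pos [ 555.8 -326.2  107.3] tray [-152.2 -304.1] yaw 10.43 tilt [-1.     0.003  0.002] F [ 0.3 -1.   0.3] op 0.398 j [ 0.13  0.58  0.47  1.75 -0.33  0.89  0.93]
```

Request:
send_rows(
  deltas="0.4 -0.0026 -0.0026 0 0 0 -0.008;0.4 0 0 -0.02 0 0 0;0.4 0 0 -0.02 0 0 0;0.4 0 0 -0.015 0 0 0;0.4 0 0 -0.01 0 0 0",
)

```text
t: 15.22
tool_pos: [551.7, -328.9, 40.3]
orientation: [0.542, 0.455, 0.541, -0.455]
contact_force: [0.1, -0.8, -0.1]
opening: 0.399
```

Request:
send_rows(
  deltas="0.4 0 0 0 0 0 0;0.2 0 0 0 0 0 0;0.2 0 0 0 0 0 0",
)

```text
t: 15.47
tool_pos: [552.4, -329.8, 41.7]
orientation: [0.542, 0.455, 0.54, -0.455]
contact_force: [-0.2, -0.2, 0.2]
opening: 0.202
```

Run:
```python
from h import *
st(); c=cam("wrist"); cv2.imwrite("pics/w17.png",c["bgr"]); st()
```

```text
t 15.4667 pos [ 552.4 -329.8   41.7] tray [-156.3 -307. ] yaw 9.89 tilt [-1.     0.002  0.002] F [-0.2 -0.2  0.2] op 0.202 j [ 0.17  0.66  0.43  1.79 -0.37  0.78  0.97]
t 15.5167 pos [ 552.4 -329.8   41.7] tray [-156.2 -307. ] yaw 9.89 tilt [-1.     0.002  0.002] F [ 0.9 -0.3 -0.1] op 0.198 j [ 0.17  0.66  0.43  1.79 -0.37  0.78  0.97]
```

View pics/w17.png

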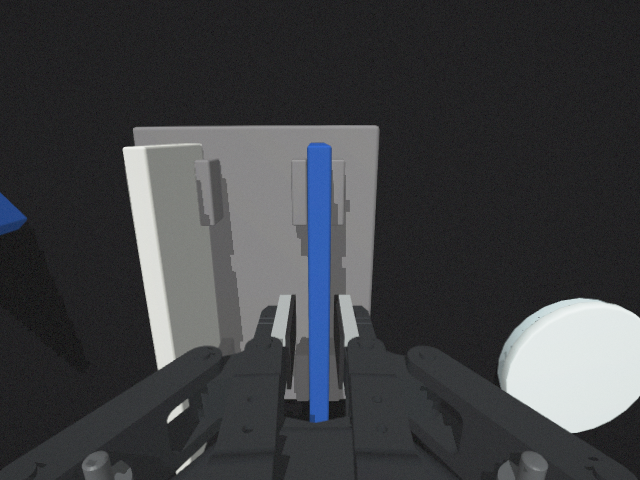

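Request:
send_rows(
  deltas="0.2 0.0007 0.0001 0 0 0 0;0 0 0 0 0 0 0;0 0 0 0 0 0 0;0 0 0 0 0 0 0;0 0 0 0 0 0 0",
  force=50,
)

```text
t: 15.93
tool_pos: [553.0, -329.4, 41.2]
orientation: [0.542, 0.455, 0.541, -0.455]
contact_force: [0.2, 0.2, 5.3]
opening: 0.084
```

Request:
send_rows(
  deltas="0 0 0 0.01 0 0 0;0 0 0 0.015 0 0 0;0 0 0 0.02 0 0 0;0 0 0 0.02 0 0 0;0 0 0 0 0 0 0",
)

```text
t: 16.35
tool_pos: [553.9, -330.6, 109.3]
orientation: [0.543, 0.455, 0.539, -0.455]
contact_force: [0.9, -1.3, -1.1]
opening: 0.083
```

Run:
```python
from h import *
st(); c=cam("wrist"); cv2.imwrite("pics/w18.png",c["bgr"]); st()
```

```text
t 16.35 pos [ 553.9 -330.6  109.3] tray [-155.  -308.1] yaw 9.88 tilt [-1.     0.005  0.004] F [ 0.9 -1.3 -1.1] op 0.083 j [ 0.14  0.57  0.48  1.75 -0.33  0.89  0.93]
t 16.4 pos [ 553.  -329.9  107.3] tray [-155.6 -307.2] yaw 9.89 tilt [-1.     0.003  0.002] F [-0.6  0.3 -1.7] op 0.082 j [ 0.14  0.58  0.48  1.75 -0.33  0.89  0.93]
```

View pics/w18.png

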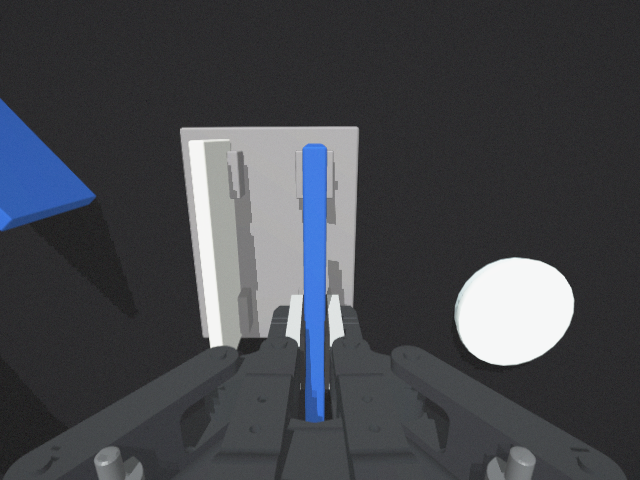

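Request:
send_rows(
  deltas="0 0.001 0.012 0.004 0 0 0.0018;0 0.0024 0.029 0.004 0 0 0.0018;0 0.0026 0.032 0.004 0 0 0.0018;0 0.0026 0.032 0.004 0 0 0.0018;0 0.0026 0.032 0.004 0 0 0.0018",
)

```text
t: 16.82
tool_pos: [562.1, -189.2, 123.9]
orientation: [0.542, 0.452, 0.545, -0.453]
contact_force: [1.5, 0.7, -1.3]
opening: 0.086
```

Request:
send_rows(
  deltas="0 0.0026 0.032 0 0 0 0.0018;0 0.0026 0.032 0 0 0 0.0018;0 0.0026 0.032 0 0 0 0.0018;0 0.0026 0.032 0 0 0 0.0018;0 0.0024 0.029 0 0 0 0.0018",
)

```text
t: 17.23
tool_pos: [574.6, -31.5, 123.8]
orientation: [0.545, 0.449, 0.547, -0.45]
contact_force: [0.4, -0.4, -1.1]
opening: 0.083
```

Request:
send_rows(
  deltas="0 0.0015 0.018 0 0 0 0;0 0.0008 0.0056 0 0 0 0;0 0 0 0 0 0 0;0 0 0 0 0 0 0",
)

```text
t: 17.57
tool_pos: [577.8, -12.3, 124.6]
orientation: [0.545, 0.45, 0.545, -0.451]
contact_force: [-0.1, -0.4, -1.1]
opening: 0.084
```

Run:
```python
from h import *
st(); c=cam("wrist"); cv2.imwrite("pics/w19.png",c["bgr"]); blocks(c);np.save("w19.npy",c,allow_pickle=True); st()
```

```text
t 17.5667 pos [577.8 -12.3 124.6] tray [-71.   -0.1] yaw 10.91 tilt [-1.    -0.002  0.001] F [-0.1 -0.4 -1.1] op 0.084 j [-0.41  0.46  0.47  1.9  -0.27  0.85  0.39]
win [384. 294.] [634.3 -37.2] [29.7 30. ] tray [-20.3 -35.3]
win [416. 250.] [648.    0.7] [29.4 29.9] tray [ 0.4 -0.7]
win [359. 249.] [608.4  -6.4] [29.5 29.8] tray [-39.8  -0.1]
win [391. 201.] [621.5  31.7] [29.5 29.8] tray [-19.7  34.8]
t 17.6167 pos [577.9 -13.3 124.9] tray [-71.1  -1.1] yaw 10.81 tilt [-1.    -0.001  0.001] F [-0.6  0.  -0.7] op 0.086 j [-0.41  0.46  0.47  1.9  -0.27  0.85  0.39]
```

View pics/w19.png

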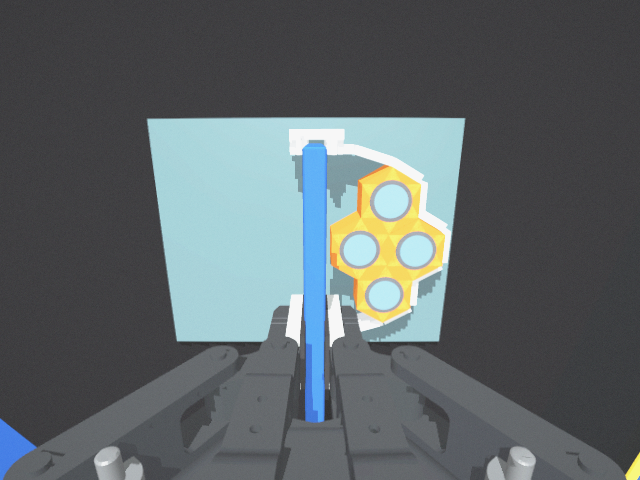

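Run:
```python
from h import *
c=np.load("w19.npy",allow_pickle=True).item()
P=plane(c,[(148.5,120),(465,119),(439,341.5),(177.5,341.5)],6); print(P.round(1)[:,:2].tolist(),np.linalg.norm(P-np.roll(P,-1,0),axis=1),P.mean(0))
g=lambda v:np.degrees(np.arctan2(v[1],v[0]))
print(g(P[1]-P[0]),g(P[2]-P[3]),g(P[0]-P[3])-90,g(P[1]-P[2])-90)
cv2.imwrite("pics/w19c.png",cv2.resize(c["bgr"][110:180,260:380],None,fx=6,fy=6,interpolation=cv2.INTER_NEAREST))
hsv=cv2.cvtColor(c["bgr"],cv2.COLOR_BGR2HSV)
m=cv2.inRange(hsv,(95,130,80),(125,255,255));M=[]
for v in range(155,290,3):
    xs=np.where(m[v,280:350])[0]+280; M.append(((xs.min()+xs.max())/2,v))
zt=66+6-0+ (124.7-39.4)-6
Q=plane(c,M,zt)[:,:2]; l=cv2.fitLine(Q.astype(np.float32),cv2.DIST_L2,0,.01,.01).ravel(); print(l,g(l[:2]), plane(c,[(315,152.5),(315,422)],zt))
```

```text
[[444.2, 52.6], [665.0, 95.5], [699.6, -81.7], [478.1, -124.5]] [224.95532932 180.57460353 225.58177688 180.28497842] [571.72591763 -14.5347747    6.        ]
11.012115619779987 10.938320658702649 10.828774612057032 11.027779548548992
[ 1.8840750e-01 -9.8209095e-01  5.6794537e+02  3.5407223e+01] -79.14014 [[563.78382124  58.16937726 151.3       ]
 [584.32977252 -48.53243697 151.3       ]]
```

View pics/w19c.png

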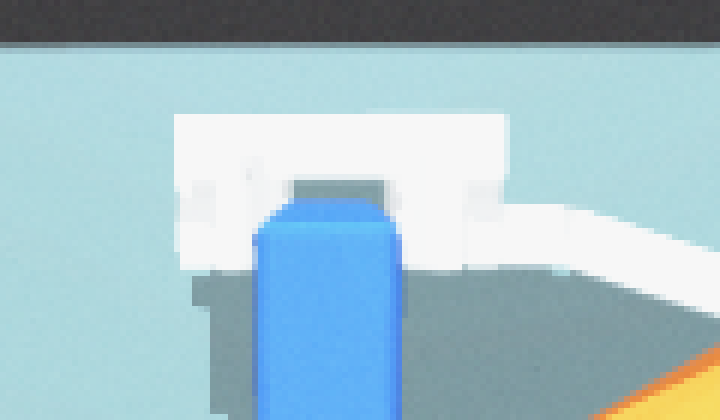

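Run:
```python
from h import *
c=np.load("w19.npy",allow_pickle=True).item()
for z in (6,24,39):
  for p in [(308.3,141.5),(324.6,141.5),(316.4,141.5),(289,131),(344.5,131)]: print(z,p,tr(plane(c,[p],z)[0]).round(1))
st()
```

```text
6 (308.3, 141.5) [-76.2  73.6]
6 (324.6, 141.5) [-64.5  73.5]
6 (316.4, 141.5) [-70.3  73.5]
6 (289, 131) [-89.9  80.8]
6 (344.5, 131) [-50.3  80.7]
24 (308.3, 141.5) [-75.8  73.8]
24 (324.6, 141.5) [-64.9  73.7]
24 (316.4, 141.5) [-70.4  73.7]
24 (289, 131) [-88.6  80.5]
24 (344.5, 131) [-51.8  80.4]
39 (308.3, 141.5) [-75.6  73.9]
39 (324.6, 141.5) [-65.3  73.9]
39 (316.4, 141.5) [-70.5  73.9]
39 (289, 131) [-87.6  80.2]
39 (344.5, 131) [-53.   80.2]
t 17.6167 pos [577.9 -13.3 124.9] tray [-71.1  -1.1] yaw 10.81 tilt [-1.    -0.001  0.001] F [-0.6  0.  -0.7] op 0.086 j [-0.41  0.46  0.47  1.9  -0.27  0.85  0.39]
```

Request:
send_rows(
  deltas="0 0.0013 0.0002 -0.01 0 0 0;0 0 0 -0.015 0 0 0;0 0 0 -0.012 0 0 0;0 0 0 -0.008 0 0 0;0 0 0 0 0 0 0",
)

```text
t: 18.03
tool_pos: [578.1, -12.1, 77.9]
orientation: [0.544, 0.449, 0.546, -0.452]
contact_force: [-0.4, 0.8, -0.8]
opening: 0.083
```

Request:
send_rows(
  deltas="0 0 0 0 0 0 0;0 0 0 0 0 0 0",
)

```text
t: 18.2
tool_pos: [580.3, -11.6, 80.5]
orientation: [0.545, 0.45, 0.545, -0.45]
contact_force: [-0.3, 0.5, -1.2]
opening: 0.083
```

Run:
```python
from h import *
st(); c=cam("wrist"); cv2.imwrite("pics/w20.png",cv2.resize(c["bgr"][80:230,220:420],None,fx=4,fy=4)); st(); np.save("w20.npy",c,allow_pickle=True)
hsv=cv2.cvtColor(c["bgr"],cv2.COLOR_BGR2HSV)
m=cv2.inRange(hsv,(95,130,80),(125,255,255));M=[]
for v in range(160,290,3):
    xs=np.where(m[v,280:350])[0]+280; M.append(((xs.min()+xs.max())/2,v))
zt=sense()["tool_pos"][2]-33.4+60
Q=plane(c,M,zt)[:,:2]; print([tr(q).round(1) for q in Q[::15]])
```

```text
t 18.2 pos [580.3 -11.6  80.5] tray [-68.5   0.1] yaw 10.9 tilt [-1.     0.001  0.   ] F [-0.3  0.5 -1.2] op 0.083 j [-0.38  0.52  0.44  1.92 -0.31  0.77  0.42]
t 18.25 pos [580.4 -11.5  80.8] tray [-68.3   0.2] yaw 10.91 tilt [-1.     0.001  0.   ] F [-0.8  0.4 -1.3] op 0.082 j [-0.38  0.52  0.44  1.92 -0.31  0.77  0.42]
[array([-69. ,  69.5]), array([-69.1,  54.8]), array([-69.1,  38.8])]
```

View pics/w20.png

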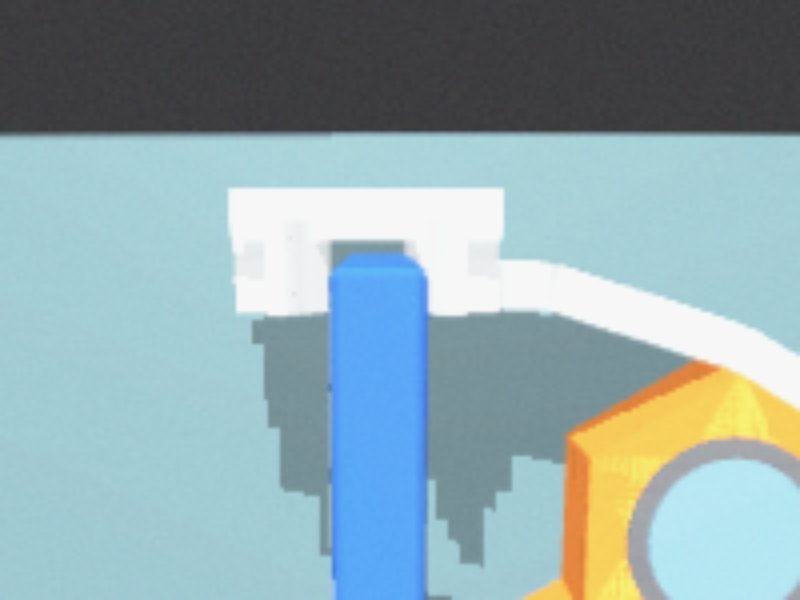

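Request:
send_rows(
  deltas="0 -0.0013 -0.0002 -0.003 0 0 0;0 0 0 0 0 0 0;0 0 0 0 0 0 0;0 0 0 0 0 0 0",
)

```text
t: 18.58
tool_pos: [578.6, -11.3, 77.4]
orientation: [0.545, 0.45, 0.545, -0.45]
contact_force: [0.8, -0.2, -1.6]
opening: 0.082
```

Run:
```python
from h import *
st(); c=cam("wrist"); cv2.imwrite("pics/w21.png",cv2.resize(c["bgr"][80:230,220:420],None,fx=4,fy=4)); st()
hsv=cv2.cvtColor(c["bgr"],cv2.COLOR_BGR2HSV)
m=cv2.inRange(hsv,(95,130,80),(125,255,255));M=[]
for v in range(160,290,3):
    xs=np.where(m[v,280:350])[0]+280; M.append(((xs.min()+xs.max())/2,v))
zt=sense()["tool_pos"][2]-33.4+60
Q=plane(c,M,zt)[:,:2]; print([tr(q).round(1) for q in Q[::15]]); blocks(c)
```

```text
t 18.5833 pos [578.6 -11.3  77.4] tray [-70.    0.7] yaw 10.94 tilt [-1.  0. -0.] F [ 0.8 -0.2 -1.6] op 0.082 j [-0.38  0.52  0.43  1.93 -0.31  0.76  0.42]
t 18.6333 pos [578.7 -11.3  77.4] tray [-70.    0.7] yaw 10.94 tilt [-1.  0. -0.] F [ 0.1 -0.8 -0.9] op 0.082 j [-0.38  0.52  0.43  1.93 -0.31  0.76  0.42]
[array([-70.6,  70.1]), array([-70.6,  55.3]), array([-70.6,  39.3])]
win [436. 276.] [648.1   0.8] [29.3 29.8] tray [ 0.5 -0.6]
win [367. 275.] [608.4  -6.3] [29.4 29.7] tray [-39.9  -0.1]
win [406. 217.] [621.5  31.8] [29.4 29.6] tray [-19.7  34.9]
```

View pics/w21.png

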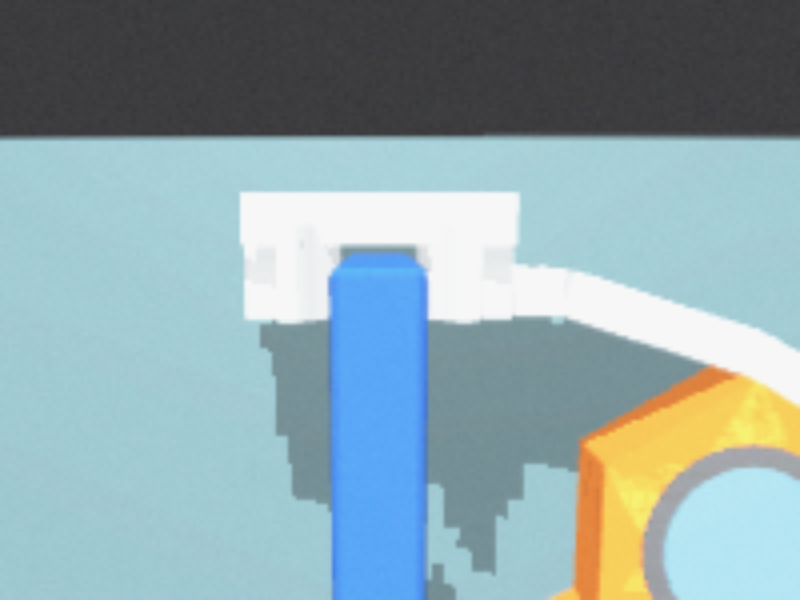

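Request:
send_rows(
  deltas="0 0.0003 -0.0015 -0.006 0 0 0;0 0 0 -0.006 0 0 0;0 0 0 -0.005 0 0 0;0 0 0 0 0 0 0",
)

```text
t: 18.97
tool_pos: [577.8, -12.9, 58.7]
orientation: [0.545, 0.449, 0.546, -0.451]
contact_force: [-1.2, 0.1, -0.3]
opening: 0.083
```

Request:
send_rows(
  deltas="0 0 0 -0.005 0 0 0;0 0 0 -0.005 0 0 0;0 0 0 -0.004 0 0 0;0 0 0 0 0 0 0",
)

```text
t: 19.3
tool_pos: [578.2, -12.9, 45.2]
orientation: [0.545, 0.45, 0.546, -0.451]
contact_force: [-0.1, 0.2, -0.9]
opening: 0.086
```

Run:
```python
from h import *
st(); c=cam("wrist"); cv2.imwrite("pics/w22.png",c["bgr"]); st();blocks(c)
```

```text
t 19.3 pos [578.2 -12.9  45.2] tray [-70.8  -0.7] yaw 10.93 tilt [-1.    -0.002 -0.   ] F [-0.1  0.2 -0.9] op 0.086 j [-0.36  0.57  0.41  1.94 -0.34  0.7   0.45]
t 19.35 pos [578.5 -12.9  45.6] tray [-70.5  -0.8] yaw 10.93 tilt [-1.    -0.001 -0.   ] F [-0.8 -0.6 -0.6] op 0.085 j [-0.36  0.57  0.41  1.94 -0.34  0.7   0.45]
win [459. 298.] [648.1   0.8] [29.3 29.7] tray [ 0.5 -0.7]
win [426. 229.] [621.6  31.8] [29.4 29.5] tray [-19.7  34.9]
```

View pics/w22.png

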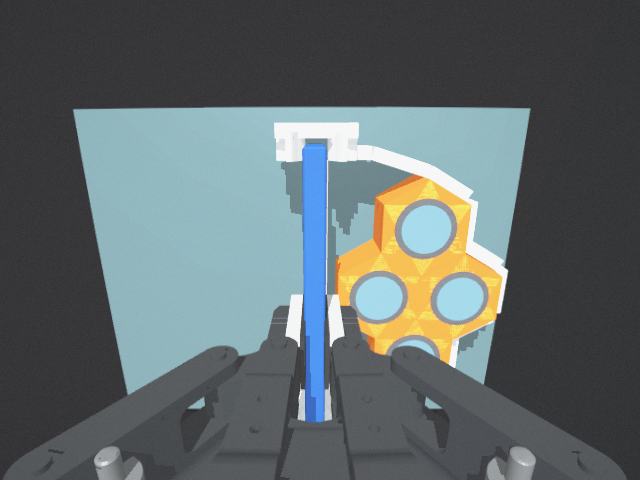

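Free in both channels, with no contact force. Lowering the last ~6 mm.

Request:
send_rows(
  deltas="0 0 0 -0.003 0 0 0;0 0 0 -0.002 0 0 0;0 0 0 0 0 0 0;0 0 0 0 0 0 0",
)

```text
t: 19.68
tool_pos: [578.8, -12.9, 41.2]
orientation: [0.545, 0.45, 0.545, -0.45]
contact_force: [-0.0, -0.5, 0.6]
opening: 0.081
```

Request:
send_rows(
  deltas="0 0 0 -0.001 0 0 0;0 0 0 -0.001 0 0 0;0 0 0 0 0 0 0;0 0 0 0 0 0 0",
)

```text
t: 20.02
tool_pos: [579.0, -12.9, 39.3]
orientation: [0.545, 0.45, 0.545, -0.45]
contact_force: [-0.2, -1.9, -0.6]
opening: 0.086
```

Request:
send_rows(
  deltas="0 0 0 -0.001 0 0 0;0 0 0 -0.0007 0 0 0;0 0 0 0 0 0 0",
)

```text
t: 20.27
tool_pos: [579.1, -12.9, 39.2]
orientation: [0.545, 0.45, 0.546, -0.45]
contact_force: [-3.8, 0.9, 12.1]
opening: 0.082
```

Run:
```python
from h import *
st(); 
c=cam("scene"); cv2.imwrite("pics/s3.png",cv2.resize(c["bgr"][230:350,240:400],None,fx=4,fy=4)); 
c=cam("side"); cv2.imwrite("pics/d3.png",cv2.resize(c["bgr"][170:290,230:390],None,fx=4,fy=4)); st()
```

```text
t 20.2667 pos [579.1 -12.9  39.2] tray [-69.9  -0.9] yaw 10.94 tilt [-1.     0.    -0.001] F [-3.8  0.9 12.1] op 0.082 j [-0.35  0.58  0.4   1.94 -0.34  0.69  0.45]
t 20.3667 pos [579.1 -12.9  39.2] tray [-69.8  -0.9] yaw 10.93 tilt [-1.     0.001 -0.001] F [-3.1  1.3 12.4] op 0.083 j [-0.35  0.58  0.4   1.94 -0.34  0.69  0.45]
```

View pics/s3.png

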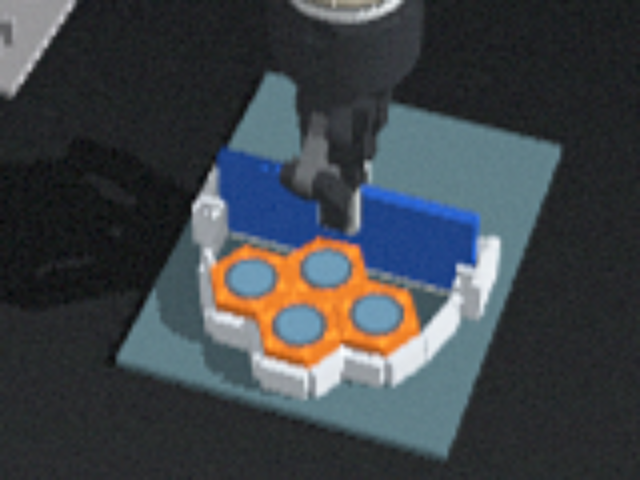

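View pics/d3.png

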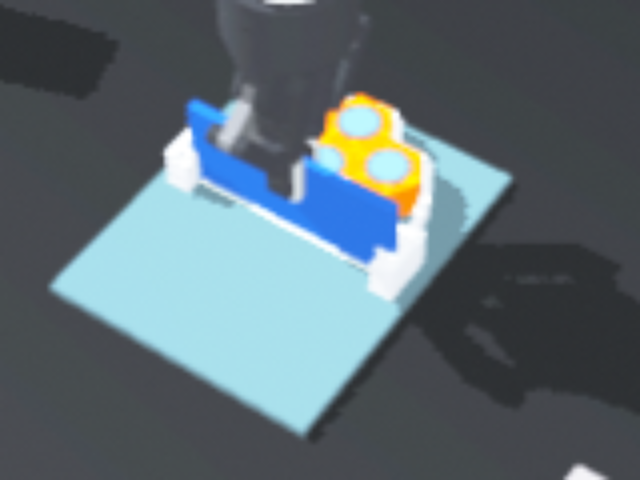

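Request:
send_rows(
  deltas="0 0 0 0.0007 0 0 0;0.25 0 0 0 0 0 0;0.25 0 0 0 0 0 0;0.25 0 0 0 0 0 0",
)

```text
t: 20.7
tool_pos: [578.9, -12.9, 38.1]
orientation: [0.545, 0.45, 0.545, -0.45]
contact_force: [0.1, 0.7, 0.0]
opening: 0.253
```

Request:
send_rows(
  deltas="0.25 0 0 0.01 0 0 0;0.25 0 0 0.02 0 0 0;0.25 0 0 0.03 0 0 0;0.25 0 0 0.04 0 0 0;0.25 0 0 0.04 0 0 0",
)

```text
t: 21.12
tool_pos: [578.1, -13.2, 179.6]
orientation: [0.545, 0.45, 0.546, -0.451]
contact_force: [1.1, 0.4, -0.6]
opening: 0.25
```

Request:
send_rows(
  deltas="0.25 -0.005 -0.03 0.02 0 0 0;0.25 -0.005 -0.03 0.02 0 0 0;0.25 0 0 0 0 0 0;0.25 0 0 0 0 0 0;0.25 0 0 0 0 0 0",
)

```text
t: 21.53
tool_pos: [568.7, -72.6, 218.4]
orientation: [0.545, 0.45, 0.545, -0.45]
contact_force: [0.3, 0.8, -0.3]
opening: 0.25
```

Run:
```python
from h import *
st(); 
c=cam("scene"); cv2.imwrite("pics/s4.png",c["bgr"])
c=cam("side"); cv2.imwrite("pics/d4.png",cv2.resize(c["bgr"][170:290,230:390],None,fx=4,fy=4)); st()
c=cam("wrist"); cv2.imwrite("pics/w23.png",c["bgr"]);blocks(c)
```

```text
t 21.5333 pos [568.7 -72.6 218.4] tray [-91.4 -57.5] yaw 10.92 tilt [-1.     0.    -0.001] F [ 0.3  0.8 -0.3] op 0.25 j [-0.36  0.34  0.53  1.82 -0.2   1.03  0.44]
t 21.6333 pos [568.5 -71.5 217.4] tray [-91.4 -56.5] yaw 11.04 tilt [-1.    -0.002 -0.001] F [-0.6  0.6 -0.6] op 0.248 j [-0.36  0.34  0.53  1.82 -0.2   1.03  0.44]
win [390. 198.] [634.2 -36.6] [29.9 30.2] tray [-20.2 -34.7]
win [415. 160.] [647.9   1.4] [29.7 30.2] tray [0.4 0. ]
win [372. 160.] [608.4  -5.7] [30.  30.2] tray [-39.7   0.5]
win [396. 120.] [621.4  32.1] [29.9 30.4] tray [-19.7  35.2]
```

View pics/s4.png

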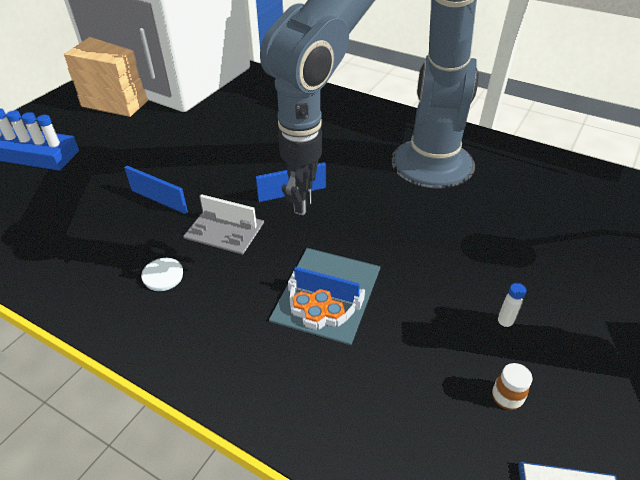

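View pics/d4.png

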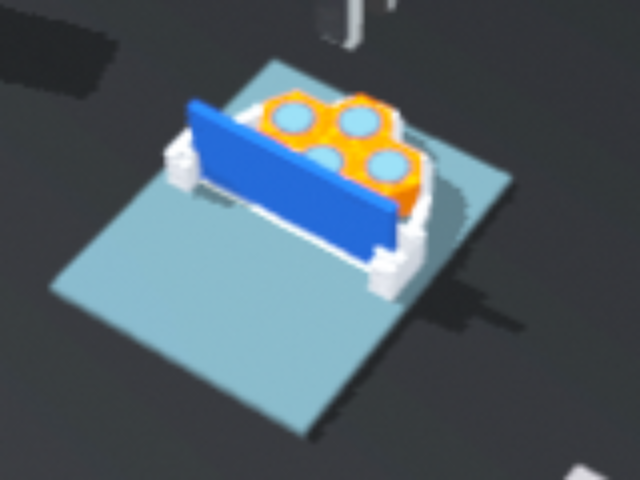

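View pics/w23.png

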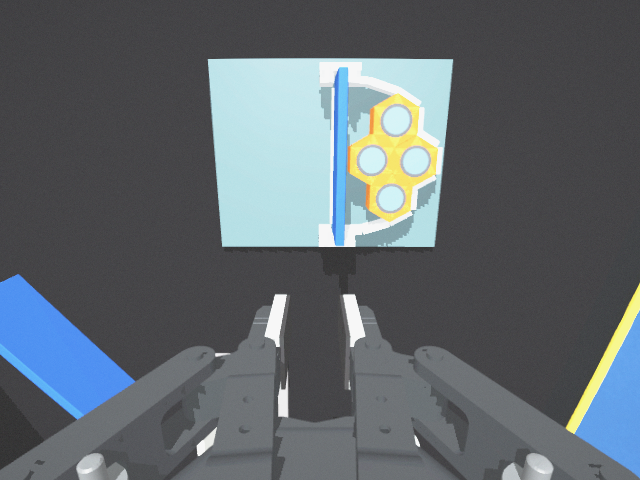

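The plate stands upright in the slot at px (340,155), and all four blocks sit together with the gripper clear. Handing in.

```bash
python3 -c "
from cell import *
print(close_job())"
```

```text
the job is handed in; nothing more can be done
None
```

I handed the job in at about 21.6 s of the 72 s allowed. The blocks and the blue plate are in place, and no verdict was reported.

**Blocks:** I gripped each loose block across its flats and turned it to the packed angle on the floor. Then I let go and pushed it home with the fingertips, left seat first, then the front.
- **Lifting:** the wrist force was upward throughout, so the blocks stayed pressed on the floor.
- **Final centres:** in tray mm they measured back (0.4, 0.0), right (-20.2, -34.7), left (-19.7, 35.2) and front (-39.7, 0.5). All are within about 0.7 mm of their seats.

**Plate:** I took it from the stand and lowered it into the slot. It met the tray floor with about 12 N at the height I had predicted. I then relaxed the push, released it and backed away. The last pictures show it upright in both channels, with the gripper clear.

**Bystanders:** I did not touch the spare plate, tube, jar or dish, and they look unmoved in the last scene picture.

**Disagreements:**
- **Hairline gap:** in the last close view of the blocks, before the plate went in, a thin gap showed between the left and back blocks. The left and right centres are 69.9 mm apart instead of 69.2, which fits the 0.6 mm wall play.
- **Nest angle:** the block windows suggested the nest was turned about 0.5° from the tray corners. I used the corners, which gave the same angle in both wrist views.

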